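# Find the full paint tin by feel and clamp it on the opening board

### The job

One of the three identical tins on the board still holds its whole, heavy cake of hard paint, the other two are nearly used up: nudge them to feel which is the heavy one. Without lifting it, slide the heavy tin onto the sprung metal plate, fully home into the corner against the rear rail and the end block, so that it sinks the plate; then slide the jaw up until it bears firmly on the tin, and leave it there. Leave the two light tins standing within 5 cm of where they were, tip nothing over, and do not disturb the mug, the brush jar or the palette knife.

Things in the scene. Friction and masses are not known exactly. Their poses are not given: they have to be found in the camera images.
- board: Fixed wooden board, origin on the bench, top 30 mm above it, +x away from the robot; spans x -150..150, y -285..235 mm. Dark rear rail along the whole far edge (inner face x = 130, 35 mm above the top); dark end block at the +y end (inner face y = 213, x 36..130, as high); the sprung plate lies in the corner between them. The tins start in a row along y on the nearer half.
- seat (a point): Point on the board's top face (30 mm above the bench) where, seen from above, the centre of a tin is when it touches both the rear rail and the end block: board x 87, y 170 mm. Same axes as the board.
- plate (a joint): Aluminium spring plate, 92 by 91 mm, flush in a recess of the board (board x 36..130, y 120..213 mm). Value: how far it has sunk, 0 to 0.008 m. A light tin does not move it; the heavy tin sinks it fully and so drops 8 mm below the board's top once home.
- jaw (a joint): Sliding steel jaw in front of the plate: block 50 mm long (x), 70 mm wide (y; rear 50), top 47 mm above the board, centred on board y = 170. Value (0 to 0.11 m): slide towards the rear rail; front face at board x = -30 mm + value, rear face (push here) at -80 mm + value. Starts at 0 to 0.02, meets a tin that is home at about 0.074; takes 3 N and stays where left.
- jaw_face (a point): Centre of the jaw's front face, the one that meets the tin, 24 mm above the board's top; same axes as the board.
- tin_a: One of three identical closed white tins with a grey metal lid, 86 mm across (87 mm at the two beads), 80 mm tall, too wide to grip. It holds a hard wax paint cake, either whole (tin and cake about 0.6 to 0.75 kg) or nearly used up (about 0.2 kg); neither the look nor the name tells which. Origin: centre of its underside, z up.
- tin_b: One of three identical closed white tins with a grey metal lid, 86 mm across (87 mm at the two beads), 80 mm tall, too wide to grip. It holds a hard wax paint cake, either whole (tin and cake about 0.6 to 0.75 kg) or nearly used up (about 0.2 kg); neither the look nor the name tells which. Origin: centre of its underside, z up.
- tin_c: One of three identical closed white tins with a grey metal lid, 86 mm across (87 mm at the two beads), 80 mm tall, too wide to grip. It holds a hard wax paint cake, either whole (tin and cake about 0.6 to 0.75 kg) or nearly used up (about 0.2 kg); neither the look nor the name tells which. Origin: centre of its underside, z up.
- mug: Bystander: white mug, 80 mm across, 95 mm tall, on the bench beside the board. Origin: centre of its underside.
- brush_jar: Bystander: glass jar with brushes, 72 mm across, jar 100 mm and brushes about 195 mm tall, on the bench beside the board. Origin: centre of its underside.
- palette_knife: Bystander: palette knife (broad flat blade, wooden handle) about 200 mm long, lying on the bench beside the board, beyond the brush jar, along its own x. Origin: near its middle, on the bench.
Mind the look-alikes: they are no part of the job. What is shaped like the tin_a but pink is not meant.

How it is judged:
By the outcome, as a careful person would: the job done as asked, in the order asked, and still so for the second after the job is handed in, with the robot touching nothing.
It also fails if it takes over 72 s, if anything falls off the work surface, if the arm or the gripper's body presses on something with over 40 N, if the wrist force passes 120 N, or if a joint passes its speed limit or range.

### The arm

A 6-joint arm with a two-finger parallel gripper is mounted at the origin on the work surface. World frame = base frame: x ahead of the robot, y to its left, z up, the work surface at z = 0. Lengths are in m, angles in rad, forces in N, time in s.
With the tool pointing down it reaches from about 0.3 to 0.85 m from the base axis. Payload 4.2 kg.
Tool frame: the origin (TCP) lies between the finger pads; the fingertips stand 22 mm ahead of it and the grasp point (between the pads) lies 3 mm ahead of it; z points along the fingers, y is the line along which they close (so a half turn about z gives the same grasp; the last joint's range is limited). The gripper opens to 91 mm and grips with 3 to 60 N. Pads are 32 mm wide; open, the fingers measure 118 mm over their backs; the gripper's body (76 mm by 178 mm) begins 60 mm behind the grasp point.
Start: joints at [1.219, 0.32, 1.565, -0, 1.257, -0.02], TCP at [0.187, 0.544, 0.211] pointing down, gripper open.
Joint ranges: [-3.11, 3.11], [-0.84, 2.01], [0.21, 2.61], [-1.34, 4.49], [0.05, 2.63], [-2.56, 2.56]. Speed limits (rad/s): [2.57, 2.57, 3.14, 3.14, 3.14, 3.14].

### API

Orientations are given as a unit quaternion [x, y, z, w].
In Python, from rig import observe, optics, workorder, nets gives the robot as it stands.
- The arm moves only by the tool step_arm, never from a script. Its argument "rows" is text: rows parted by semicolons, each of 7 numbers parted by spaces: the shift along the tool's x, y, z as a fraction of full scale, then the turn, a rotation vector about the tool's x, y, z as a fraction of full scale, then the opening, from 0 (shut) to 1 (fully open). A call has 1 to 5 rows; each row shifts and turns the commanded pose from where the row before left it, along the tool's axes as they then stand; what a row does not reach is not made up. Full scale, the value 1, is 25 cm for a shift and 180 degrees for a turn. A row lasts 1/10 s, in which the tool goes at most 50 mm and 8.59 degrees, less where a joint would pass 70% of its speed; a pose out of reach is approached as far as the arm can. A call with a number of a shift or a turn outside -1 to 1 is refused whole. A call with a gripper value outside its range is refused whole. The fingers move at their own pace and stop on an object; "grip_force" is the grip in N (left out, the last holds). Time passes only in rows, so rows that do not move let the fingers close. It gives the time, the measured TCP pose, the force, the opening and the grip force at its end, in the units of the state.
- observe(): the state, without advancing time (a new reading comes with each control period).
- optics.capture(name): name is "scene" or "top"; returns a dict with "pixels" (480x640x3 uint8, red, green, blue), "mtx" (3x3 intrinsics, pixels), "R" (3x3) and "t" (3): a world point X has camera coordinates R X + t. Camera axes: x right, y down, z forward; pixel columns grow to the right and rows downward; lengths in m; the calibration is good to about 2 mm. A picture is of the moment at which its call begins. There is no depth.
- workorder.finish_job(): hands the job in; it is judged then, once.
Trained networks look in a picture, given as the dict that the camera call returned (one of the last four; its "shot" number tells which), for a name from the list of things; names that differ only in an ending like _2 or _b are one class to them, and where a whole thing is asked for, a point or a joint stands for the part that bears it (a point fixed in the world has none). Each returns a list of dicts, best first, with "conf" (0 to 1); they miss things now and then, are a little off and sometimes report something else, mostly with a low value. They report only what shows in the picture. A call takes as long as a camera call. They do not tell look-alikes from the thing itself.
- nets.spot_in(picture, name): "centre" ([row, column] in pixels, amid what is visible of it).
- nets.cut_out(picture, name): "mask" (480x640 bool, what is visible of it) and "centre" ([row, column] in pixels, amid what is visible of it).
- nets.pinpoint(picture, name): "centre" ([row, column] in pixels: a listed point, or the origin of a listed thing).
The state is a dict: "time_s": time; "qpos": joint angles; "joint_velocities": joint speeds; "joint_torque": joint torques, N m; "tool_pos": TCP position; "tcp_rot": TCP orientation; "contact_force": force on the tool from outside, world axes, zero at the start; "moment": the same for the moment, N m; "gripper_width": finger opening in m; "gripper_force": force on a finger pad.
Only numpy, scipy, OpenCV 4.12 (cv2) and the standard library are available. Lean on these libraries where they do the work, as an engineer would, in place of code of your own. Each camera call takes 0.05 s, during which the arm holds its last target. There are 200 camera calls.

## Working session

There is one attempt and no reset: what is moved stays moved. The work goes in short steps, Python scripts to look and compute and a tool call to move; the robot and the scene stay as the last step left them, time stands still between calls to the robot, and variables do not carry over. Pictures are saved under pics/ and viewed, at most 10 in all, crops included, and the job is handed in when it is done.

Besides the shell and the picture viewer there is one more tool, called after "Emit:" by a JSON object that holds its "fn" and its "kwargs", one argument or row to a line. step_arm: Moves the arm, as the interface text tells. Shift numbers are shares of 25 cm and turn numbers shares of 180 degrees, none past 1 either way. Its arguments: {"type":"object","properties":{"rows":{"type":"string"},"grip_force":{"type":"number"}},"required":["rows"]}

```bash
mkdir -p pics; cat > h.py <<'E'
import numpy as np, cv2
from rig import observe, optics, workorder, nets
def ray(p,rc):
    d=np.linalg.inv(p["mtx"])@np.array([rc[1],rc[0],1.]); R=np.array(p["R"]); t=np.array(p["t"])
    return -R.T@t, R.T@d
def atz(p,rc,z):
    o,d=ray(p,rc); return o+d*(z-o[2])/d[2]
def tri(l):
    A=np.zeros((3,3));b=np.zeros(3)
    for p,rc in l:
        o,d=ray(p,rc); d=d/np.linalg.norm(d); M=np.eye(3)-np.outer(d,d); A+=M;b+=M@o
    return np.linalg.solve(A,b)
def proj(p,X):
    c=np.array(p["R"])@np.array(X)+np.array(p["t"]); u=np.array(p["mtx"])@c; return u[1]/u[2],u[0]/u[2]
E
cat > a.py <<'E'
from h import *
np.set_printoptions(precision=3,suppress=True)
print(observe())
for n in("scene","top"):
    p=optics.capture(n); cv2.imwrite(f"pics/{n}0.png",p["pixels"][:,:,::-1]); print(n,np.array(p["R"]),p["t"])
    for k in("tin_a","seat","jaw_face","mug","brush_jar","palette_knife","board"):
        for r in nets.pinpoint(p,k):
            print(k,round(r["conf"],2),np.round(r["centre"],1), atz(p,r["centre"],0.03 if k in("tin_a","seat") else 0.054 if k=="jaw_face" else 0.))
E
python3 a.py
```

```text
{'time_s': 0.0, 'qpos': array([ 1.219,  0.32 ,  1.566, -0.   ,  1.257, -0.02 ]), 'joint_velocities': array([-0.001,  0.   ,  0.001,  0.   ,  0.   ,  0.   ]), 'joint_torque': array([  0.001, -41.247, -23.197,   0.073,   0.046,  -0.   ]), 'tool_pos': array([0.187, 0.543, 0.21 ]), 'tcp_rot': array([ 0.165,  0.986, -0.001, -0.   ]), 'contact_force': array([ 0.394, -0.06 , -0.11 ]), 'moment': array([-0.021, -0.026,  0.008]), 'gripper_force': 0.0, 'gripper_width': 0.0911949474573034}
scene [[-0.656  0.755 -0.011]
 [ 0.562  0.478 -0.675]
 [-0.505 -0.449 -0.738]] [ 0.395 -0.238  1.655]
tin_a 0.89 [255.9 355.5] [0.493 0.049 0.03 ]
tin_a 0.83 [222.6 218.6] [ 0.658 -0.352  0.03 ]
tin_a 0.79 [241.6 319. ] [ 0.519 -0.067  0.03 ]
tin_a 0.73 [226.4 286.5] [ 0.536 -0.182  0.03 ]
seat 0.95 [316.3 378.6] [0.616 0.219 0.03 ]
seat 0.69 [322.8 476. ] [0.472 0.417 0.03 ]
jaw_face 0.95 [280.3 398.6] [0.504 0.2   0.054]
mug 0.87 [191.7 223. ] [ 0.536 -0.477  0.   ]
mug 0.37 [228.2 287.4] [ 0.519 -0.196  0.   ]
brush_jar 0.83 [321.9 477.7] [0.445 0.415 0.   ]
palette_knife 0.5 [323.  478.5] [0.447 0.418 0.   ]
board 0.9 [274.1 339.6] [0.555 0.041 0.   ]
top [[ 0.005 -1.    -0.007]
 [-0.989 -0.004 -0.146]
 [ 0.145  0.007 -0.989]] [-0.031  0.565  1.352]
tin_a 0.92 [243.3 378.9] [ 0.542 -0.173  0.03 ]
tin_a 0.79 [264.8 284.8] [0.489 0.056 0.03 ]
tin_a 0.71 [206.8 459.1] [ 0.634 -0.372  0.03 ]
tin_a 0.62 [248.  330.1] [ 0.53  -0.054  0.03 ]
seat 0.59 [214.7 221.1] [0.612 0.215 0.03 ]
seat 0.17 [284.1 141.9] [0.44  0.402 0.03 ]
jaw_face 0.82 [257.7 220.8] [0.503 0.208 0.054]
mug 0.77 [252.  497.7] [ 0.526 -0.471  0.   ]
brush_jar 0.91 [282.2 142.6] [0.447 0.41  0.   ]
palette_knife 0.86 [201.8 143. ] [0.649 0.419 0.   ]
board 0.6 [238.5 295.2] [0.557 0.033 0.   ]
board 0.44 [262.6 286.6] [0.497 0.053 0.   ]
```

View pics/scene0.png

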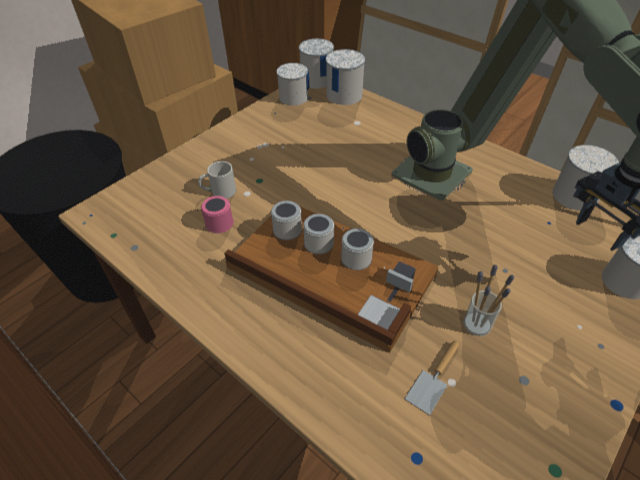

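View pics/top0.png

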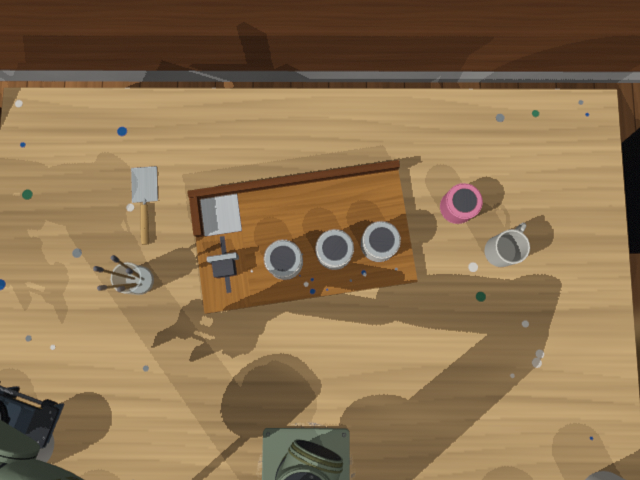

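The scene view shows three white tins on the board at (row,col) (220,286), (234,319) and (248,357). The top view has them at (241,381), (249,335) and (258,283). The pink look-alike (scene 214,217; top 203,462) and the white mug (scene 180,221; top 248,508) both stand off the board. The jaw is at top (265,222) and the plate at (214,221). Next I fit the board pose and check it with an overlay.

```bash
cat > b.py <<'E'
from h import *
from scipy.optimize import least_squares
np.set_printoptions(precision=4,suppress=True)
P={n:optics.capture(n) for n in("scene","top")}
def W(q,b): 
    c,s=np.cos(q[2]),np.sin(q[2]); return np.array([q[0]+c*b[0]-s*b[1],q[1]+s*b[0]+c*b[1],b[2]])
S=[nets.pinpoint(P[n],"seat")[0]["centre"] for n in P]; print("seat",tri(list(zip(P.values(),S))))
J=[nets.pinpoint(P[n],"jaw_face")[0]["centre"] for n in P]; print("jaw",tri(list(zip(P.values(),J))))
# tins: match scene/top by nearest, triangulate
tt=[r["centre"] for r in nets.pinpoint(P["top"],"tin_a") if r["conf"]>.3]; ts=[r["centre"] for r in nets.pinpoint(P["scene"],"tin_a") if r["conf"]>.3]
for a in tt:
    x=atz(P["top"],a,.03); b=min(ts,key=lambda b:np.linalg.norm(atz(P["scene"],b,.03)-x)); print("tin",tri([(P["top"],a),(P["scene"],b)]))
# lid circle centres from dark lid blobs in top
g=cv2.cvtColor(P["top"]["pixels"],cv2.COLOR_RGB2HSV)
c=nets.cut_out(P["top"],"tin_a")
T=[]
for r in c:
    m=r["mask"].astype(np.uint8); px=P["top"]["pixels"][r["mask"]]; 
    lid=(m>0)&(g[:,:,2]<110)&(g[:,:,1]<90); ys,xs=np.nonzero(lid)
    print("mask",round(r["conf"],2),m.sum(),np.round(r["centre"],1),"rgb",px.mean(0).round(),"lid",lid.sum(),atz(P["top"],(ys.mean(),xs.mean()),.11) if len(ys) else None)
# plate mask
for n in P:
    for r in nets.cut_out(P[n],"plate")[:2]:
        cs=max(cv2.findContours(r["mask"].astype(np.uint8),0,2)[0],key=cv2.contourArea); box=cv2.boxPoints(cv2.minAreaRect(cs)); print(n,"plate",round(r["conf"],2),r["mask"].sum(),atz(P[n],r["centre"],.03)); print(np.array([atz(P[n],(v,u),.03)[:2] for u,v in box]))
q=[.548,.038,.122]
R=[(-.15,-.285,.03),(.15,-.285,.03),(.15,.235,.03),(-.15,.235,.03)]
rail=[(.13,-.285,.065),(.15,-.285,.065),(.15,.235,.065),(.036,.235,.065),(.036,.213,.065),(.13,.213,.065)]
pl=[(.036,.12,.03),(.13,.12,.03),(.13,.213,.03),(.036,.213,.03)]
for n,(r0,c0,h,w) in {"top":(150,180,170,250),"scene":(190,210,170,250)}.items():
    k=3.2; im=cv2.resize(P[n]["pixels"][r0:r0+h,c0:c0+w,::-1],None,fx=k,fy=k,interpolation=cv2.INTER_CUBIC)
    for poly,col in((R,(0,255,0)),(rail,(255,0,255)),(pl,(255,255,0))):
        pts=np.array([[(proj(P[n],W(q,b))[1]-c0+.5)*k,(proj(P[n],W(q,b))[0]-r0+.5)*k] for b in poly]); cv2.polylines(im,[pts.round().astype(int)],True,col,1)
    cv2.imwrite(f"pics/{n}_ov.png",im)
E
python3 b.py
```

```text
seat [0.6152 0.2174 0.04  ]
jaw [0.5054 0.2022 0.0639]
tin [ 0.5266 -0.0584  0.045 ]
tin [ 0.6438 -0.3733 -0.0183]
tin [ 0.5382 -0.1787  0.0259]
tin [0.4951 0.0553 0.0236]
mask 0.74 1219 [260.2 285.7] rgb [116. 117. 118.] lid 565 [0.4938 0.054  0.11  ]
mask 0.61 1246 [247.8 332.7] rgb [125. 125. 125.] lid 528 [ 0.5192 -0.0629  0.11  ]
mask 0.57 1265 [242.7 379.3] rgb [126. 126. 127.] lid 518 [ 0.54   -0.1687  0.11  ]
mask 0.57 1256 [206.6 462. ] rgb [147.  98. 116.] lid 438 [ 0.6345 -0.3652  0.11  ]
mask 0.3 22898 [229.1 295.4] rgb [130.  92.  54.] lid 729 [0.4927 0.1645 0.11  ]
scene plate 0.67 760 [0.6059 0.2045 0.03  ]
[[0.6474 0.1753]
 [0.576  0.1557]
 [0.5636 0.2458]
 [0.6336 0.2619]]
scene plate 0.51 13552 [0.5781 0.0631 0.03  ]
[[ 0.7694 -0.2232]
 [ 0.4168 -0.3977]
 [ 0.3766  0.2514]
 [ 0.6832  0.3117]]
top plate 0.56 1321 [0.6105 0.2124 0.03  ]
[[0.6494 0.2684]
 [0.6635 0.1779]
 [0.5726 0.1623]
 [0.5588 0.252 ]]
```

View pics/top_ov.png

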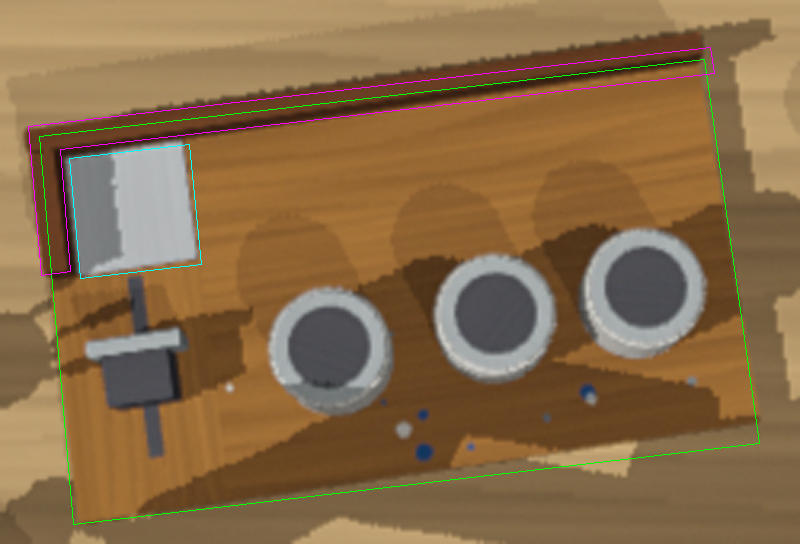

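View pics/scene_ov.png

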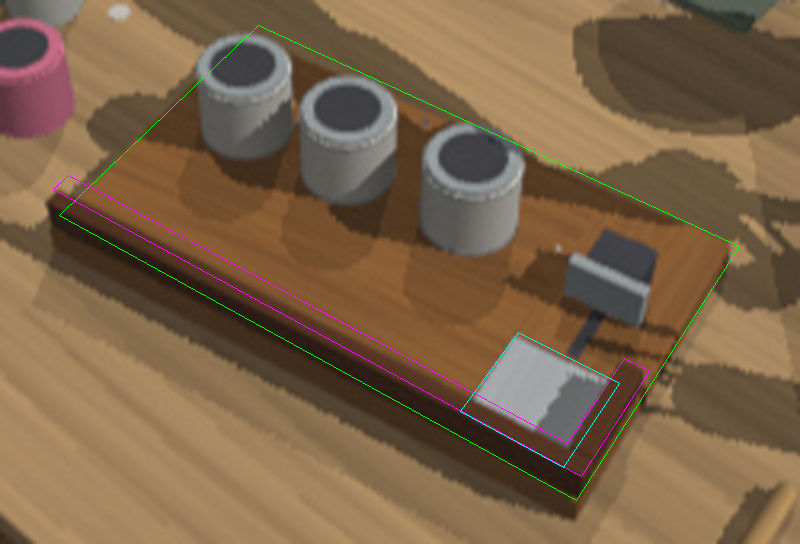

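The top crop has the rail tilted a little more than my 7° guess. The plate's near-right corner is at crop (197,262) and the board's near-right corner at (757,420). The scene crop shows three identical white tins on the board, and the pink one stands off it. Now I refine with corners read off the crops.

```bash
cat > c.py <<'E'
from h import *
from scipy.optimize import least_squares
np.set_printoptions(precision=4,suppress=True)
P={n:optics.capture(n) for n in("scene","top")}
def W(q,b):
    c,s=np.cos(q[2]),np.sin(q[2]); return np.array([q[0]+c*b[0]-s*b[1],q[1]+s*b[0]+c*b[1],b[2]+(q[3] if len(q)>3 else 0)])
O={"top":[((-.15,-.285,.03),757,420),((-.15,.235,.03),75,522),((.15,-.285,.065),703,32),((.15,.235,.065),28,127),((.036,.235,.065),43,274),((.036,.12,.03),198,263),((.13,.12,.03),184,143)],
"scene":[((-.15,.235,.03),738,243),((.15,-.285,.065),52,200),((.15,.235,.065),580,490),((.036,.235,.065),645,371),((.036,.12,.03),518,334)]}
off={"top":(150,180),"scene":(190,210)}
def f(q,cams):
    r=[]
    for n in cams:
        for b,u,v in O[n]:
            pr=proj(P[n],W(q,b)); r+=[pr[1]-(u/3.2+off[n][1]-.5),pr[0]-(v/3.2+off[n][0]-.5)]
    return np.array(r)
for cams in(("top",),("scene",),("top","scene")):
  for q0 in ([.55,.04,.13],[.55,.04,.13,0]):
    s=least_squares(f,q0,args=(cams,),loss="soft_l1"); print(cams,s.x,np.abs(f(s.x,cams)).mean(), W(s.x,(.087,.17,.03)))
print(f(s.x,cams).reshape(-1,2))
q=s.x[:3]
# tin lids by dark-ellipse from both views, inner lid at z .11
g={n:cv2.cvtColor(P[n]["pixels"],cv2.COLOR_RGB2GRAY) for n in P}
for n in P:
    for b in ([.494,.054],[.519,-.063],[.540,-.169]):
        v,u=proj(P[n],(*b,.11)); m=((g[n]<95)).astype(np.uint8); 
        k,lab,st,ce=cv2.connectedComponentsWithStats(m[int(v)-25:int(v)+25,int(u)-25:int(u)+25]); l=lab[25,25]
        c=(ce[l][1]+int(v)-25,ce[l][0]+int(u)-25); x=atz(P[n],c,.11); cc,s_=np.cos(q[2]),np.sin(q[2]); d=x[:2]-q[:2]
        print(n,st[l],x,"board",(np.array([[cc,s_],[-s_,cc]])@d))
for n in P: 
  print(atz(P[n],nets.pinpoint(P[n],"jaw_face")[0]["centre"],.054))
E
python3 c.py
```

```text
('top',) [0.5539 0.039  0.1464] 0.6387654291122179 [0.6152 0.2198 0.03  ]
('top',) [ 0.5555  0.0396  0.1474 -0.0088] 0.5515238359216446 [0.6166 0.2206 0.0212]
('scene',) [0.5533 0.0389 0.1367] 1.0196701092542668 [0.6163 0.2191 0.03  ]
('scene',) [ 0.5493  0.0363  0.1377 -0.0067] 0.9486943858089404 [0.6121 0.2166 0.0233]
('top', 'scene') [0.5538 0.0389 0.1442] 0.7985534032188504 [0.6155 0.2197 0.03  ]
('top', 'scene') [ 0.5537  0.0389  0.144  -0.0015] 0.8081658812075206 [0.6154 0.2196 0.0285]
[[ 0.9414  2.1831]
 [ 0.6504  0.348 ]
 [ 0.0492  0.3356]
 [-1.155  -0.1309]
 [-0.8457  0.0499]
 [ 0.4323 -0.9421]
 [ 0.307  -0.5368]
 [-0.7999  1.0845]
 [-1.3899  0.0877]
 [ 1.2692 -3.0618]
 [ 1.4347  0.5958]
 [-0.1906  0.5743]]
scene [ 14  19  23  16 274] [0.4968 0.0549 0.11  ] board [-0.054  0.024]
scene [ 14  20  21  14 233] [ 0.5234 -0.0651  0.11  ] board [-0.0449 -0.0986]
scene [ 14  19  20  14 216] [ 0.5427 -0.1731  0.11  ] board [-0.0413 -0.2082]
top [ 12  12  25  26 492] [0.4966 0.0567 0.11  ] board [-0.054   0.0258]
top [ 13  13  25  24 473] [ 0.5221 -0.0632  0.11  ] board [-0.0459 -0.0965]
top [ 14  13  25  25 471] [ 0.5415 -0.1713  0.11  ] board [-0.0423 -0.2062]
[0.5027 0.2014 0.054 ]
[0.5049 0.2084 0.054 ]
```

Both views agree to about 2 mm. The board origin is (0.554, 0.039) with yaw 8.25°, and the tins' board positions are (-54,25), (-45,-97) and (-42,-207) mm. Candidates in the top view: white tins at (258,283), (249,335) and (241,381) on the board are the ones meant. The pink tin (203,462) and the mug (248,508) are off the board and excluded, and the crops confirm this. First move: behind tin 1.

Emit:
{"fn": "step_arm", "kwargs": {
  "rows": "-0.1035 -0.1045 0 0 0 0 0.55;-0.1035 -0.1045 0 0 0 0 0.55;-0.1035 -0.1045 0 0 0 0 0.55;-0.1035 -0.1045 0 0 0 0 0.55;-0.1035 -0.1045 0 0 0 0 0.55"
}}

```text
time_s: 2.05
tool_pos: [0.2675, 0.3767, 0.2112]
tcp_rot: [0.165, 0.986, 0.0, 0.0]
contact_force: [0.1, 0.0, -0.7]
gripper_width: 0.0542
gripper_force: 0.0
```

Emit:
{"fn": "step_arm", "kwargs": {
  "rows": "-0.1035 -0.1045 0 0 0 0 0.55;-0.1035 -0.1045 0 0 0 0 0.55;-0.1035 -0.1045 0 0 0 0 0.55;-0.1035 -0.1045 0 0 0 0 0.55;-0.1035 -0.1045 0 0 0 0 0.55"
}}

```text
time_s: 2.55
tool_pos: [0.3473, 0.211, 0.2113]
tcp_rot: [0.165, 0.986, 0.0, 0.0]
contact_force: [0.5, -0.2, 1.0]
gripper_width: 0.0501
gripper_force: 0.0
```

Emit:
{"fn": "step_arm", "kwargs": {
  "rows": "-0.1035 -0.1045 0 0 0 0 0.55;-0.1035 -0.1045 0 0 0 0 0.55;-0.1035 -0.1045 0 0 0 0 0.55;-0.1035 -0.1045 0 0 0 0 0.55;-0.1035 -0.1045 0 0 0 0 0.55"
}}

```text
time_s: 3.05
tool_pos: [0.4271, 0.0453, 0.2113]
tcp_rot: [0.165, 0.986, 0.0, 0.0]
contact_force: [1.1, 0.5, -0.1]
gripper_width: 0.05
gripper_force: 0.0
```

Emit:
{"fn": "step_arm", "kwargs": {
  "rows": "0 0 0 0 0 -0.0378 0.55;0 0 0 0 0 -0.0378 0.55;0 0 0 0 0 -0.0378 0.55;0 0 0 0 0 -0.0378 0.55;0 0 0 0 0 0 0.55"
}}

```text
time_s: 3.55
tool_pos: [0.4267, 0.0467, 0.2111]
tcp_rot: [-0.071, 0.997, 0.0, 0.0]
contact_force: [-0.3, -0.4, -0.3]
gripper_width: 0.0502
gripper_force: 0.0
```

```bash
cat > g.py <<'E'
import sys
from h import *
from scipy.spatial.transform import Rotation as Ro
np.set_printoptions(precision=4,suppress=True)
Q=np.array([.5538,.0389]); y=.1442; B=np.array([[np.cos(y),-np.sin(y)],[np.sin(y),np.cos(y)]])
o=observe(); R=Ro.from_quat(o["tcp_rot"]).as_matrix(); p=np.array(o["tool_pos"])
print("t",o["time_s"],"board xy mm",(B.T@(p[:2]-Q))*1000,"z",p[2],"toolx yaw rel board",np.degrees(np.arctan2(R[1,0],R[0,0])-y),"w",o["gripper_width"],"tilt",R[:,2],"F board",B.T@o["contact_force"][:2],o["contact_force"][2])
if len(sys.argv)>3:
    a=[float(v) for v in sys.argv[1:4]]; t=np.array([*(Q+B@np.array(a[:2])/1000),a[2]/1000]); print("delta fractions",R.T@(t-p)/.25)
E
python3 g.py -125 25 70
```

```text
t 3.55 board xy mm [-124.7069   25.967 ] z 0.21112301999377833 toolx yaw rel board -180.07982323991675 w 0.05021714984411106 tilt [ 0.0003  0.0001 -1.    ] F board [-0.322  -0.3368] -0.25987096991348496
delta fractions [ 0.0013 -0.0039  0.5645]
```

Emit:
{"fn": "step_arm", "kwargs": {
  "rows": "0 0 0.14 0 0 0 0.55;0 0 0.14 0 0 0 0.55;0 0 0.14 0 0 0 0.55;0 0 0.14 0 0 0 0.55;0 0 0.0045 0 0 0 0.55"
}}

```text
time_s: 4.05
tool_pos: [0.4232, 0.0465, 0.0668]
tcp_rot: [-0.07, 0.998, -0.0, -0.005]
contact_force: [-1.1, 0.3, -0.5]
gripper_width: 0.0499
gripper_force: 0.0
```

Emit:
{"fn": "step_arm", "kwargs": {
  "rows": "-0.03 0 0 0 0 0 0.55;-0.03 0 0 0 0 0 0.55;0 0 0 0 0 0 0.55"
}}

```text
time_s: 4.35
tool_pos: [0.4447, 0.0492, 0.0718]
tcp_rot: [-0.071, 0.997, 0.0, 0.003]
contact_force: [0.4, 0.7, -0.7]
gripper_width: 0.0503
gripper_force: 0.0
```

Emit:
{"fn": "step_arm", "kwargs": {
  "rows": "-0.01 0 0 0 0 0 0.55;-0.01 0 0 0 0 0 0.55"
}}

```text
time_s: 4.55
tool_pos: [0.4466, 0.0496, 0.0706]
tcp_rot: [-0.071, 0.997, 0.0, 0.0]
contact_force: [-1.6, -0.7, 0.9]
gripper_width: 0.05
gripper_force: 0.8
```

Emit:
{"fn": "step_arm", "kwargs": {
  "rows": "-0.01 0 0 0 0 0 0.55"
}}

```text
time_s: 4.65
tool_pos: [0.4486, 0.0498, 0.0702]
tcp_rot: [-0.071, 0.997, -0.0, -0.0]
contact_force: [-1.4, 0.5, 0.7]
gripper_width: 0.0501
gripper_force: 0.8
```

Emit:
{"fn": "step_arm", "kwargs": {
  "rows": "-0.01 0 0 0 0 0 0.55"
}}

```text
time_s: 4.75
tool_pos: [0.4511, 0.0502, 0.07]
tcp_rot: [-0.071, 0.997, -0.0, -0.0]
contact_force: [-0.6, -0.2, 1.8]
gripper_width: 0.0503
gripper_force: 0.8
```

Emit:
{"fn": "step_arm", "kwargs": {
  "rows": "-0.01 0 0 0 0 0 0.55"
}}

```text
time_s: 4.85
tool_pos: [0.4537, 0.0506, 0.0699]
tcp_rot: [-0.072, 0.997, 0.0, -0.0]
contact_force: [-1.2, -0.4, 1.3]
gripper_width: 0.0502
gripper_force: 0.8
```

Emit:
{"fn": "step_arm", "kwargs": {
  "rows": "-0.01 0 0 0 0 0 0.55"
}}

```text
time_s: 4.95
tool_pos: [0.4562, 0.0511, 0.0699]
tcp_rot: [-0.072, 0.997, 0.0, -0.0]
contact_force: [-1.8, 0.2, 1.8]
gripper_width: 0.0501
gripper_force: 1.0
```

```bash
python3 g.py
```

```text
t 4.95 board xy mm [-94.8561  26.0624] z 0.0698724327155214 toolx yaw rel board -180.05750873675817 w 0.05014880357852935 tilt [-0.0007  0.0001 -1.    ] F board [-1.7181  0.4069] 1.815894455697285
```

Emit:
{"fn": "step_arm", "kwargs": {
  "rows": "0.05 0 0 0 0 0 0.55;0.05 0 0 0 0 0 0.55;0 -0.165 0 0 0 0 0.55;0 -0.165 0 0 0 0 0.55;0 -0.165 0 0 0 0 0.55"
}}

```text
time_s: 5.45
tool_pos: [0.4481, -0.0759, 0.07]
tcp_rot: [-0.072, 0.997, 0.0, 0.0]
contact_force: [0.2, 0.2, 0.1]
gripper_width: 0.0502
gripper_force: 0.0
```

Emit:
{"fn": "step_arm", "kwargs": {
  "rows": "0 0 0 0 0 0 0.55;0 0 0 0 0 0 0.55;-0.03 0 0 0 0 0 0.55;-0.03 0 0 0 0 0 0.55;-0.01 0 0 0 0 0 0.55"
}}

```text
time_s: 5.95
tool_pos: [0.4678, -0.0715, 0.0701]
tcp_rot: [-0.073, 0.997, -0.0, 0.001]
contact_force: [-1.0, 0.8, 0.0]
gripper_width: 0.0501
gripper_force: 0.0
```

Emit:
{"fn": "step_arm", "kwargs": {
  "rows": "-0.01 0 0 0 0 0 0.55;-0.01 0 0 0 0 0 0.55"
}}

```text
time_s: 6.15
tool_pos: [0.4712, -0.0713, 0.0697]
tcp_rot: [-0.072, 0.997, 0.0, -0.001]
contact_force: [-3.8, -0.0, 1.9]
gripper_width: 0.0496
gripper_force: 1.8
```

Emit:
{"fn": "step_arm", "kwargs": {
  "rows": "-0.01 0 0 0 0 0 0.55"
}}

```text
time_s: 6.25
tool_pos: [0.4721, -0.0714, 0.0695]
tcp_rot: [-0.072, 0.997, 0.0, -0.002]
contact_force: [-4.7, -2.3, 2.6]
gripper_width: 0.0506
gripper_force: 2.4
```

Emit:
{"fn": "step_arm", "kwargs": {
  "rows": "-0.01 0 0 0 0 0 0.55"
}}

```text
time_s: 6.35
tool_pos: [0.4746, -0.0712, 0.0696]
tcp_rot: [-0.072, 0.997, -0.0, -0.002]
contact_force: [-4.1, -2.8, 2.0]
gripper_width: 0.0502
gripper_force: 2.2
```

Emit:
{"fn": "step_arm", "kwargs": {
  "rows": "-0.01 0 0 0 0 0 0.55"
}}

```text
time_s: 6.45
tool_pos: [0.477, -0.0709, 0.0695]
tcp_rot: [-0.072, 0.997, 0.0, -0.002]
contact_force: [-5.5, -2.2, 3.0]
gripper_width: 0.0502
gripper_force: 2.5
```

Emit:
{"fn": "step_arm", "kwargs": {
  "rows": "-0.01 0 0 0 0 0 0.55"
}}

```text
time_s: 6.55
tool_pos: [0.4791, -0.0704, 0.0695]
tcp_rot: [-0.072, 0.997, 0.0, -0.003]
contact_force: [-6.4, -1.1, 4.0]
gripper_width: 0.0502
gripper_force: 2.9
```

Emit:
{"fn": "step_arm", "kwargs": {
  "rows": "-0.01 0 0 0 0 0 0.55"
}}

```text
time_s: 6.65
tool_pos: [0.4814, -0.0699, 0.0695]
tcp_rot: [-0.072, 0.997, 0.0, -0.003]
contact_force: [-6.5, -0.2, 3.4]
gripper_width: 0.05
gripper_force: 3.0
```

```bash
python3 g.py
```

```text
t 6.65 board xy mm [-87.321  -97.3009] z 0.06948471790156456 toolx yaw rel board -180.03754021624263 w 0.050043676940140516 tilt [-0.0056  0.0003 -1.    ] F board [-6.4313  0.7637] 3.4235526198540254
```

Tin 2 resists with about 5–6 N against 1.3 N for tin 1. A quick check of tin 3 as well.

Emit:
{"fn": "step_arm", "kwargs": {
  "rows": "0.07 0 0 0 0 0 0.55;0.06 0 0 0 0 0 0.55;0 -0.147 0 0 0 0 0.55;0 -0.147 0 0 0 0 0.55;0 -0.146 0 0 0 0 0.55"
}}

```text
time_s: 7.15
tool_pos: [0.4681, -0.1847, 0.0702]
tcp_rot: [-0.072, 0.997, -0.0, 0.001]
contact_force: [1.2, 0.1, 0.0]
gripper_width: 0.0504
gripper_force: 0.0
```

Emit:
{"fn": "step_arm", "kwargs": {
  "rows": "0 0 0 0 0 0 0.55;0 0 0 0 0 0 0.55;-0.04 0 0 0 0 0 0.55;-0.04 0 0 0 0 0 0.55;-0.02 0 0 0 0 0 0.55"
}}

```text
time_s: 7.65
tool_pos: [0.4935, -0.1791, 0.07]
tcp_rot: [-0.072, 0.997, -0.0, 0.0]
contact_force: [-1.7, -0.7, -0.0]
gripper_width: 0.0504
gripper_force: 0.6
```

Emit:
{"fn": "step_arm", "kwargs": {
  "rows": "-0.01 0 0 0 0 0 0.55;-0.01 0 0 0 0 0 0.55"
}}

```text
time_s: 7.85
tool_pos: [0.4971, -0.1788, 0.0698]
tcp_rot: [-0.072, 0.997, 0.0, -0.0]
contact_force: [-0.8, 0.0, 0.9]
gripper_width: 0.0501
gripper_force: 0.5
```

Emit:
{"fn": "step_arm", "kwargs": {
  "rows": "-0.01 0 0 0 0 0 0.55"
}}

```text
time_s: 7.95
tool_pos: [0.4994, -0.1786, 0.0698]
tcp_rot: [-0.072, 0.997, 0.0, -0.0]
contact_force: [-1.4, -0.6, 0.2]
gripper_width: 0.0501
gripper_force: 0.5
```

Emit:
{"fn": "step_arm", "kwargs": {
  "rows": "-0.01 0 0 0 0 0 0.55"
}}

```text
time_s: 8.05
tool_pos: [0.5019, -0.1783, 0.0698]
tcp_rot: [-0.072, 0.997, 0.0, -0.0]
contact_force: [-1.8, -1.1, 0.7]
gripper_width: 0.0501
gripper_force: 0.6
```

Emit:
{"fn": "step_arm", "kwargs": {
  "rows": "-0.01 0 0 0 0 0 0.55"
}}

```text
time_s: 8.15
tool_pos: [0.5044, -0.1781, 0.0698]
tcp_rot: [-0.071, 0.997, 0.0, -0.0]
contact_force: [-1.2, 0.9, -0.0]
gripper_width: 0.0499
gripper_force: 0.5
```

```bash
python3 g.py
```

```text
t 8.15 board xy mm [ -80.0203 -207.6442] z 0.06981824752408337 toolx yaw rel board -180.0658754596396 w 0.04993016162737065 tilt [-0.0004  0.0003 -1.    ] F board [-1.09    1.0392] -0.006057448009929533
```

Tin 2 is the heavy one; tins 1 and 3 are both about 1.3 N. The upward force suggests contact at the top bead, so I'll push low with the fingertips tilted 6° ahead.

Emit:
{"fn": "step_arm", "kwargs": {
  "rows": "0.08 0 0 0 0 0 0.55;0.08 0 0 0 0 0 0.55;0 0.147 0 0 0 0 0.55;0 0.147 0 0 0 0 0.55;0 0.147 0 0 0 0 0.55"
}}

```text
time_s: 8.65
tool_pos: [0.4494, -0.074, 0.0701]
tcp_rot: [-0.071, 0.998, 0.0, 0.001]
contact_force: [1.2, 0.9, 1.2]
gripper_width: 0.0498
gripper_force: 0.0
```

Emit:
{"fn": "step_arm", "kwargs": {
  "rows": "0 0 0.032 0 0 0 0.55;0 0 0 0 -0.033 0 0.55;0 0 0 0 0 0 0.55;0 0 0 0 0 0 0.55"
}}

```text
time_s: 9.05
tool_pos: [0.4495, -0.0755, 0.0621]
tcp_rot: [-0.071, 0.996, 0.004, 0.051]
contact_force: [0.7, -0.5, 0.3]
gripper_width: 0.0497
gripper_force: 0.0
```

```bash
python3 g.py 33 -97.3 62
```

```text
t 9.05 board xy mm [-119.6997  -98.2503] z 0.06207979148910327 toolx yaw rel board -180.1310194726824 w 0.04966948513023514 tilt [ 0.102   0.0143 -0.9947] F board [ 0.5756 -0.6087] 0.2637592174274326
delta fractions [-0.6075  0.0052  0.0632]
```

Emit:
{"fn": "step_arm", "kwargs": {
  "rows": "-0.03 0.002 0.0031 0 0 0 0.55;-0.03 0.002 0.0031 0 0 0 0.55;-0.03 0 0.0031 0 0 0 0.55;-0.02 0 0.0021 0 0 0 0.55;-0.02 0 0.0021 0 0 0 0.55"
}}

```text
time_s: 9.55
tool_pos: [0.482, -0.069, 0.0618]
tcp_rot: [-0.072, 0.996, 0.004, 0.051]
contact_force: [-2.3, -1.4, 0.8]
gripper_width: 0.05
gripper_force: 1.7
```

Emit:
{"fn": "step_arm", "kwargs": {
  "rows": "-0.02 0 0.0021 0 0 0 0.55;-0.02 0 0.0021 0 0 0 0.55;-0.02 0 0.0021 0 0 0 0.55;-0.02 0 0.0021 0 0 0 0.55;-0.02 0 0.0021 0 0 0 0.55"
}}

```text
time_s: 10.05
tool_pos: [0.5036, -0.0652, 0.0612]
tcp_rot: [-0.072, 0.996, 0.004, 0.049]
contact_force: [-6.1, -0.5, 4.0]
gripper_width: 0.0502
gripper_force: 3.1
```

```bash
python3 g.py 33 -97.3 62
```

```text
t 10.05 board xy mm [-64.6746 -95.848 ] z 0.06119690595892688 toolx yaw rel board -180.03319940441858 w 0.05021747513849574 tilt [ 0.096   0.0154 -0.9953] F board [-6.1262  0.3697] 3.95975856329259
delta fractions [-0.3892 -0.0056  0.0348]
```

```bash
cat > v.py <<'E'
import sys
from h import *
for n in sys.argv[2:]:
    p=optics.capture(n); r0,c0=(140,170) if n=="top" else (170,210)
    cv2.imwrite(f"pics/{sys.argv[1]}_{n}.png",cv2.resize(p["pixels"][r0:r0+187,c0:c0+250,::-1],None,fx=3.2,fy=3.2,interpolation=cv2.INTER_CUBIC))
E
python3 v.py mid scene
```

```text
(no output)
```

View pics/mid_scene.png

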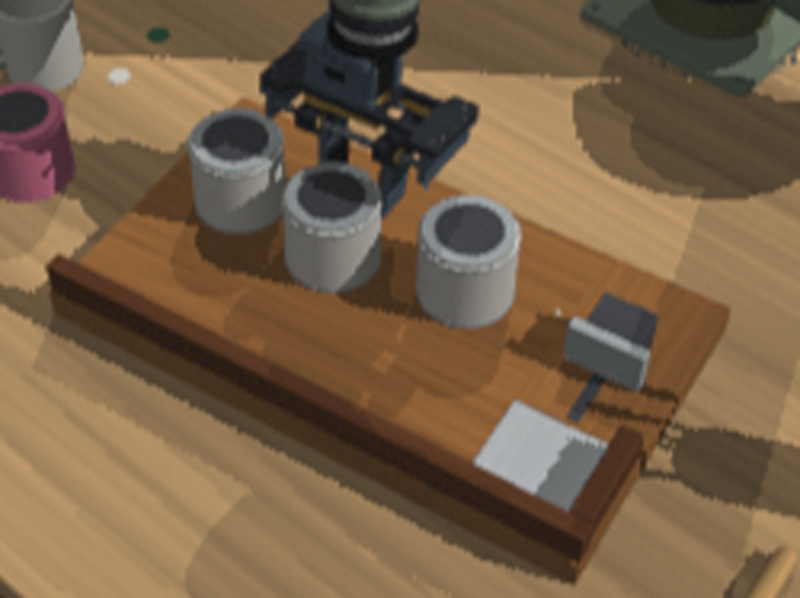

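The middle tin stands upright at crop (332,230), cradled by the fingers, with its neighbours clear. I carry on to the rail.

Emit:
{"fn": "step_arm", "kwargs": {
  "rows": "-0.035 -0.001 0.0034 0 0 0 0.55;-0.035 -0.001 0.0034 0 0 0 0.55;-0.035 -0.001 0.0034 0 0 0 0.55;-0.035 -0.001 0.0034 0 0 0 0.55;-0.035 -0.001 0.0034 0 0 0 0.55"
}}

```text
time_s: 10.6
tool_pos: [0.5503, -0.0603, 0.0617]
tcp_rot: [-0.072, 0.996, 0.004, 0.051]
contact_force: [-2.2, -0.4, -1.9]
gripper_width: 0.0501
gripper_force: 2.4
```

Emit:
{"fn": "step_arm", "kwargs": {
  "rows": "-0.035 0 0.0034 0 0 0 0.55;-0.035 0 0.0034 0 0 0 0.55;-0.035 0 0.0034 0 0 0 0.55;-0.035 0 0.0034 0 0 0 0.55;-0.025 0 0.0025 0 0 0 0.55"
}}

```text
time_s: 11.1
tool_pos: [0.592, -0.0544, 0.0625]
tcp_rot: [-0.072, 0.996, 0.004, 0.052]
contact_force: [-2.1, -1.2, -1.7]
gripper_width: 0.0501
gripper_force: 2.0
```

```bash
python3 g.py 33 -97.3 62
```

```text
t 11.1 board xy mm [ 24.356  -97.8637] z 0.06251306736649609 toolx yaw rel board -180.05059489894634 w 0.050148450196140476 tilt [ 0.1029  0.0148 -0.9946] F board [-2.2068 -0.8687] -1.7412188277418124
delta fractions [-0.0342  0.0023  0.0056]
```

Emit:
{"fn": "step_arm", "kwargs": {
  "rows": "-0.012 0 0.0012 0 0 0 0.55;-0.012 0 0.0012 0 0 0 0.55"
}}

```text
time_s: 11.3
tool_pos: [0.5968, -0.0537, 0.0624]
tcp_rot: [-0.071, 0.996, 0.004, 0.051]
contact_force: [-3.6, -0.2, -1.1]
gripper_width: 0.0499
gripper_force: 2.2
```

Emit:
{"fn": "step_arm", "kwargs": {
  "rows": "-0.01 0 0.001 0 0 0 0.55"
}}

```text
time_s: 11.4
tool_pos: [0.5993, -0.0534, 0.0625]
tcp_rot: [-0.071, 0.996, 0.004, 0.051]
contact_force: [-3.9, -0.4, -1.7]
gripper_width: 0.0501
gripper_force: 2.0
```

Emit:
{"fn": "step_arm", "kwargs": {
  "rows": "-0.008 0 0.0008 0 0 0 0.55"
}}

```text
time_s: 11.5
tool_pos: [0.6014, -0.0531, 0.0625]
tcp_rot: [-0.071, 0.996, 0.004, 0.052]
contact_force: [-3.3, -0.2, -2.5]
gripper_width: 0.0503
gripper_force: 2.0
```

```bash
python3 g.py 33 -97.3 62
```

```text
t 11.5 board xy mm [ 33.8506 -97.8649] z 0.06252053438902855 toolx yaw rel board -180.06338827395285 w 0.05031633419893998 tilt [ 0.1023  0.0149 -0.9946] F board [-3.325   0.2619] -2.5362345962381663
delta fractions [0.0036 0.0023 0.0017]
```

Emit:
{"fn": "step_arm", "kwargs": {
  "rows": "-0.006 0 0.0006 0 0 0 0.55"
}}

```text
time_s: 11.6
tool_pos: [0.6029, -0.0528, 0.0625]
tcp_rot: [-0.071, 0.996, 0.004, 0.052]
contact_force: [-3.8, -0.3, -0.9]
gripper_width: 0.0502
gripper_force: 2.0
```

Emit:
{"fn": "step_arm", "kwargs": {
  "rows": "-0.006 0 0.0006 0 0 0 0.55"
}}

```text
time_s: 11.7
tool_pos: [0.6043, -0.0527, 0.0625]
tcp_rot: [-0.071, 0.996, 0.004, 0.052]
contact_force: [-3.9, -0.7, 0.1]
gripper_width: 0.0501
gripper_force: 2.0
```

```bash
python3 g.py; python3 - <<'E'
from h import *
Q=np.array([.5538,.0389]); y=.1442; B=np.array([[np.cos(y),-np.sin(y)],[np.sin(y),np.cos(y)]])
for n in("top","scene"):
    p=optics.capture(n); g=cv2.cvtColor(p["pixels"],cv2.COLOR_RGB2GRAY)
    for r in nets.cut_out(p,"tin_a"):
        ys,xs=np.nonzero(r["mask"]); c=((ys.min()+ys.max())/2,(xs.min()+xs.max())/2); x=atz(p,c,.07); print(n,round(r["conf"],2),r["mask"].sum(),(B.T@(x[:2]-Q)*1000).round())
E
```

```text
t 11.7 board xy mm [ 36.837  -97.8738] z 0.06253371237323077 toolx yaw rel board -180.06211709250493 w 0.05011535501421801 tilt [ 0.1022  0.0149 -0.9946] F board [-3.9352 -0.1338] 0.10126641384016133
top 0.75 1251 [  22. -413.]
top 0.74 973 [-41.  38.]
top 0.74 16502 [ -5. -26.]
top 0.61 77 [ 129. -106.]
top 0.58 1124 [ -30. -211.]
scene 0.84 1152 [-41.  28.]
scene 0.72 983 [  51. -397.]
scene 0.71 1048 [ 88. -98.]
scene 0.6 12341 [86. 25.]
```

Emit:
{"fn": "step_arm", "kwargs": {
  "rows": "-0.006 0 0.0006 0 0 0 0.55"
}}

```text
time_s: 12.0
tool_pos: [0.6056, -0.0524, 0.0625]
tcp_rot: [-0.071, 0.996, 0.004, 0.051]
contact_force: [-3.8, -0.9, -0.3]
gripper_width: 0.0502
gripper_force: 2.1
```

Emit:
{"fn": "step_arm", "kwargs": {
  "rows": "-0.006 0 0.0006 0 0 0 0.55"
}}

```text
time_s: 12.1
tool_pos: [0.6072, -0.0522, 0.0625]
tcp_rot: [-0.071, 0.996, 0.004, 0.051]
contact_force: [-5.3, -1.0, -0.7]
gripper_width: 0.05
gripper_force: 2.9
```

Emit:
{"fn": "step_arm", "kwargs": {
  "rows": "-0.004 0 0.0004 0 0 0 0.55"
}}

```text
time_s: 12.2
tool_pos: [0.6073, -0.0522, 0.0623]
tcp_rot: [-0.072, 0.996, 0.004, 0.05]
contact_force: [-7.4, -1.4, 1.8]
gripper_width: 0.0501
gripper_force: 3.5
```

```bash
python3 g.py
```

```text
t 12.2 board xy mm [ 39.8145 -97.8418] z 0.06234379521328412 toolx yaw rel board -180.04146227073164 w 0.05007188606293616 tilt [ 0.0997  0.0147 -0.9949] F board [-7.561  -0.2862] 1.7529768291154892
```

Rail contact felt. Now I back off, lift clear, and go round to the -y side of the tin.

Emit:
{"fn": "step_arm", "kwargs": {
  "rows": "0.1 0 0 0 0 0 0.44;0 0 -0.05 0 0.033 0 0.44;0 0 -0.15 0 0 0 0.44;0 0 -0.2 0 0 0 0.44;-0.1 -0.09 0 0 0 0 0.44"
}}

```text
time_s: 12.7
tool_pos: [0.6148, -0.0734, 0.1689]
tcp_rot: [-0.073, 0.997, -0.001, 0.009]
contact_force: [1.5, -0.2, 0.3]
gripper_width: 0.0401
gripper_force: 0.0
```

Emit:
{"fn": "step_arm", "kwargs": {
  "rows": "-0.1 -0.09 0 0 0 0 0.44;-0.1 -0.09 0 0 0 0 0.44;0 0 0 0 0 0.046 0.44;0 0 0 0 0 0.046 0.44;0 0 0 0 0 0.046 0.44"
}}

```text
time_s: 13.2
tool_pos: [0.6687, -0.1123, 0.1607]
tcp_rot: [0.148, 0.989, 0.0, 0.003]
contact_force: [0.2, 0.5, 0.1]
gripper_width: 0.0402
gripper_force: 0.0
```

Emit:
{"fn": "step_arm", "kwargs": {
  "rows": "0 0 0 0 0 0.046 0.44;0 0 0 0 0 0.046 0.44;0 0 0 0 0 0.046 0.44;0 0 0 0 0 0.046 0.44;0 0 0 0 0 0.046 0.44"
}}

```text
time_s: 13.7
tool_pos: [0.6685, -0.112, 0.161]
tcp_rot: [0.488, 0.873, 0.001, 0.003]
contact_force: [-0.2, 0.7, 0.2]
gripper_width: 0.04
gripper_force: 0.0
```

Emit:
{"fn": "step_arm", "kwargs": {
  "rows": "0 0 0 0 0 0.046 0.44;0 0 0 0 0 0.046 0.44;0 0 0 0 0 0.04 0.44;0 0 0 0 0 0 0.44"
}}

```text
time_s: 14.1
tool_pos: [0.6682, -0.1119, 0.1609]
tcp_rot: [0.655, 0.756, 0.001, 0.002]
contact_force: [0.9, -0.6, -0.5]
gripper_width: 0.0403
gripper_force: 0.0
```

```bash
python3 g.py 88 -170 63; cat > t.py <<'E'
from h import *
Q=np.array([.5538,.0389]); y=.1442; B=np.array([[np.cos(y),-np.sin(y)],[np.sin(y),np.cos(y)]])
for n in("top","scene"):
    p=optics.capture(n); g=cv2.cvtColor(p["pixels"],cv2.COLOR_RGB2GRAY)
    for r in nets.cut_out(p,"tin_a"):
        m=r["mask"]; a=m.sum()
        if a>2500: continue
        k,l,st,ce=cv2.connectedComponentsWithStats((m&(g<95)).astype(np.uint8))
        if k<2: continue
        i=1+st[1:,4].argmax(); x=atz(p,ce[i][::-1],.11); print(n,round(r["conf"],2),st[i][2:],(B.T@(x[:2]-Q)*1000).round(1))
E
python3 t.py
```

```text
t 14.1 board xy mm [  91.5832 -165.7277] z 0.16087731018333118 toolx yaw rel board 89.95755201747548 w 0.04030474777082729 tilt [ 0.0048 -0.0003 -1.    ] F board [ 0.7953 -0.7076] -0.46537874376578287
delta fractions [-0.0167 -0.0162  0.3915]
top 0.84 [ 24  24 465] [-43.6  27.7]
top 0.79 [ 24  23 437] [  21.8 -411.5]
top 0.75 [10 18 72] [ -41.8 -220.8]
top 0.71 [ 8 19 78] [ 96.4 -76.2]
scene 0.94 [ 18  24 238] [ 111.1 -354.9]
scene 0.82 [ 14  13 141] [ -30.8 -199.6]
scene 0.72 [ 22  16 275] [ 90.1 -97.8]
scene 0.57 [ 21  16 252] [-43.1  24.9]
```

Emit:
{"fn": "step_arm", "kwargs": {
  "rows": "-0.017 -0.006 0 0 0 0 0.44;0 0 0.15 0 0 0 0.44;0 0 0.15 0 0 0 0.44;0 0 0.091 0 0 0 0.44;0 0 0 0 0.033 0 0.44"
}}

```text
time_s: 14.8
tool_pos: [0.6624, -0.1129, 0.0581]
tcp_rot: [0.652, 0.756, 0.033, -0.044]
contact_force: [-0.5, -0.3, -0.1]
gripper_width: 0.0401
gripper_force: 0.0
```

Emit:
{"fn": "step_arm", "kwargs": {
  "rows": "0 0 0 0 0 0 0.44;0.03 0 0.0031 0 0 0 0.44;0.03 0 0.0031 0 0 0 0.44;0.03 0 0.0031 0 0 0 0.44;0.03 0 0.0031 0 0 0 0.44"
}}

```text
time_s: 15.3
tool_pos: [0.6615, -0.0864, 0.063]
tcp_rot: [0.653, 0.755, 0.033, -0.038]
contact_force: [0.7, -4.9, 0.9]
gripper_width: 0.0402
gripper_force: 2.6
```

```bash
python3 g.py 90 115 63
```

```text
t 15.3 board xy mm [  88.5787 -139.4354] z 0.06298889299034047 toolx yaw rel board 90.04519017346978 w 0.0401940404954226 tilt [-0.013   0.0996 -0.9949] F board [ 0.0328 -4.9794] 0.9019300083057978
delta fractions [1.0126 0.0063 0.1022]
```

Emit:
{"fn": "step_arm", "kwargs": {
  "rows": "0.04 0.0005 0.0041 0 0 0 0.44;0.04 0.0005 0.0041 0 0 0 0.44;0.04 0.0005 0.0041 0 0 0 0.44;0.04 0.0005 0.0041 0 0 0 0.44;0.04 0.0005 0.0041 0 0 0 0.44"
}}

```text
time_s: 15.8
tool_pos: [0.6541, -0.0372, 0.0629]
tcp_rot: [0.653, 0.755, 0.033, -0.038]
contact_force: [-1.0, -6.8, 2.5]
gripper_width: 0.0401
gripper_force: 3.6
```

Emit:
{"fn": "step_arm", "kwargs": {
  "rows": "0.04 0.0005 0.0041 0 0 0 0.44;0.04 0.0005 0.0041 0 0 0 0.44;0.04 0.0005 0.0041 0 0 0 0.44;0.04 0.0005 0.0041 0 0 0 0.44;0.04 0.0005 0.0041 0 0 0 0.44"
}}

```text
time_s: 16.3
tool_pos: [0.6467, 0.0121, 0.0628]
tcp_rot: [0.653, 0.756, 0.032, -0.039]
contact_force: [-3.3, -8.1, 3.1]
gripper_width: 0.0402
gripper_force: 4.6
```

```bash
python3 g.py 90 115 63; python3 t.py; python3 v.py slide scene
```

```text
t 16.3 board xy mm [ 88.0674 -39.8398] z 0.06283984229043446 toolx yaw rel board 90.06434236582484 w 0.04020336542402641 tilt [-0.0167  0.0984 -0.995 ] F board [-4.4539 -7.5293] 3.098573181259084
delta fractions [0.6163 0.0086 0.0611]
top 0.96 [ 24  24 457] [ -29.  -204.4]
top 0.67 [ 25  24 461] [  22.2 -412.7]
top 0.65 [3 8 9] [-33.   51.6]
top 0.57 [ 12  23 177] [92.  29.4]
scene 0.91 [ 23  17 313] [89.3 14.7]
scene 0.87 [ 24  37 510] [  82.7 -380.4]
scene 0.83 [ 13  25 179] [  44.6 -186.5]
scene 0.8 [ 21  15 251] [-43.2  24.8]
scene 0.51 [ 25  20 245] [ 21.9 182.7]
```

View pics/slide_scene.png

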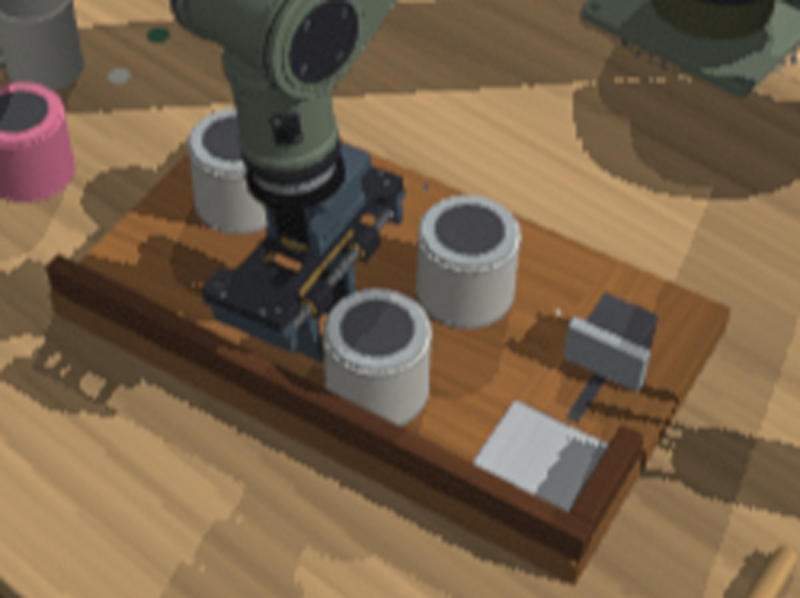

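The tin stands upright along the rail at crop (378,355), and the light tins are undisturbed. I continue towards the plate.

Emit:
{"fn": "step_arm", "kwargs": {
  "rows": "0.04 -0.0005 0.0041 0 0 0 0.44;0.04 -0.0005 0.0041 0 0 0 0.44;0.04 -0.0005 0.0041 0 0 0 0.44;0.04 0 0.0041 0 0 0 0.44;0.04 0 0.0041 0 0 0 0.44"
}}

```text
time_s: 17.05
tool_pos: [0.6393, 0.0606, 0.0625]
tcp_rot: [0.653, 0.755, 0.031, -0.038]
contact_force: [-4.4, -11.3, 4.6]
gripper_width: 0.04
gripper_force: 7.0
```

Emit:
{"fn": "step_arm", "kwargs": {
  "rows": "0.03 0 0.0031 0 0 0 0.44;0.03 0 0.0031 0 0 0 0.44;0.03 0 0.0031 0 0 0 0.44;0.03 0 0.0031 0 0 0 0.44;0.03 0 0.0031 0 0 0 0.44"
}}

```text
time_s: 17.55
tool_pos: [0.6337, 0.0977, 0.0625]
tcp_rot: [0.653, 0.755, 0.031, -0.039]
contact_force: [-4.7, -11.1, 5.5]
gripper_width: 0.0404
gripper_force: 7.3
```

Emit:
{"fn": "step_arm", "kwargs": {
  "rows": "0.02 0 0.0021 0 0 0 0.44;0.02 0 0.0021 0 0 0 0.44;0.02 0 0.0021 0 0 0 0.44;0.02 0 0.0021 0 0 0 0.44;0.02 0 0.0021 0 0 0 0.44"
}}

```text
time_s: 18.05
tool_pos: [0.6302, 0.1214, 0.0633]
tcp_rot: [0.653, 0.756, 0.031, -0.038]
contact_force: [-5.0, -15.9, 12.9]
gripper_width: 0.0398
gripper_force: 9.6
```

```bash
python3 g.py 90 115 63; python3 t.py
```

```text
t 18.05 board xy mm [87.4347 70.6662] z 0.06327379343818482 toolx yaw rel board 90.0721314690365 w 0.039835373270889665 tilt [-0.0174  0.0957 -0.9953] F board [ -7.221  -15.0369] 12.907870217362598
delta fractions [0.1764 0.0105 0.0183]
top 0.92 [ 24  24 456] [ -29.  -204.4]
top 0.9 [ 5 16 59] [-47.8   6.7]
top 0.69 [ 26  25 508] [  21.3 -411.5]
top 0.51 [  8  16 109] [ 94.9 117.1]
scene 0.83 [ 21  13 209] [ -27.6 -206.8]
scene 0.66 [ 28  36 724] [  76. -374.]
scene 0.64 [ 24  19 349] [ 88.3 125.3]
```

Emit:
{"fn": "step_arm", "kwargs": {
  "rows": "0.016 -0.004 0.0016 0 0 0 0.44;0.016 -0.004 0.0016 0 0 0 0.44;0.016 0 0.0016 0 0 0 0.44"
}}

```text
time_s: 18.55
tool_pos: [0.6282, 0.1339, 0.0647]
tcp_rot: [0.653, 0.755, 0.033, -0.037]
contact_force: [-3.4, -11.7, 15.1]
gripper_width: 0.0402
gripper_force: 9.4
```

Emit:
{"fn": "step_arm", "kwargs": {
  "rows": "0.016 0 0.0016 0 0 0 0.44;0.016 0 0.0016 0 0 0 0.44;0.016 0 0.0016 0 0 0 0.44"
}}

```text
time_s: 18.85
tool_pos: [0.6259, 0.1473, 0.063]
tcp_rot: [0.654, 0.755, 0.033, -0.038]
contact_force: [-1.7, -6.1, 1.7]
gripper_width: 0.0399
gripper_force: 6.0
```

```bash
python3 g.py 90 115 63; python3 t.py|tail -4; python3 v.py plate scene
```

```text
t 18.85 board xy mm [86.947  96.9449] z 0.06297882396851197 toolx yaw rel board 89.9626753380368 w 0.03986989056358705 tilt [-0.0147  0.1002 -0.9949] F board [-2.5225 -5.8362] 1.7102683090545878
delta fractions [0.0719 0.0122 0.0072]
top 0.61 [ 8 17 96] [ 91.5 144.7]
scene 0.93 [ 30  36 781] [  76.2 -372.2]
scene 0.67 [ 23  20 364] [ 90.6 155.8]
scene 0.57 [ 21  13 209] [ -27.6 -206.8]
```

View pics/plate_scene.png

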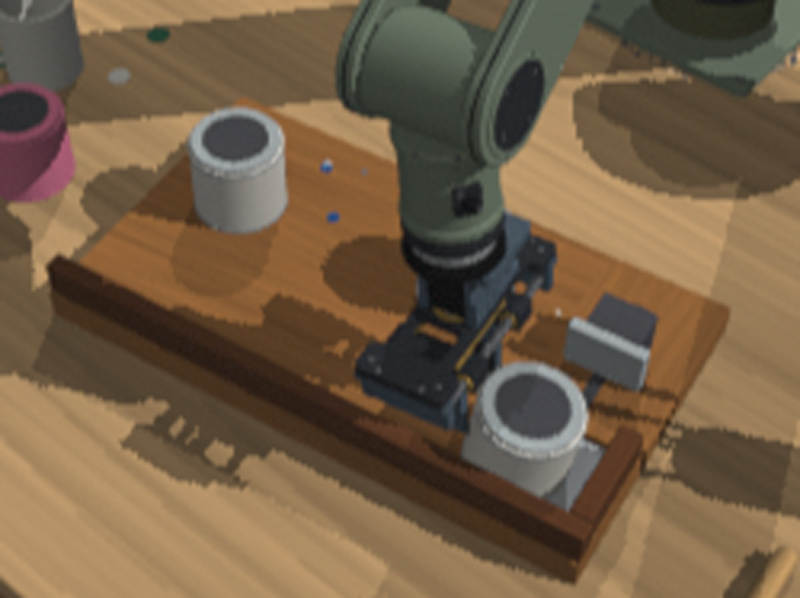

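The tin is on the plate at crop (528,430), about 15 mm from the end block; tin 1 is hidden behind the gripper. I continue slowly to the block.

Emit:
{"fn": "step_arm", "kwargs": {
  "rows": "0.016 0 0.0016 0 0 0 0.44;0.016 0 0.0016 0 0 0 0.44"
}}

```text
time_s: 19.3
tool_pos: [0.6245, 0.1559, 0.0621]
tcp_rot: [0.654, 0.755, 0.033, -0.039]
contact_force: [-0.9, -4.3, -1.5]
gripper_width: 0.0402
gripper_force: 4.2
```

Emit:
{"fn": "step_arm", "kwargs": {
  "rows": "0.012 0 0.0012 0 0 0 0.44;0.012 0 0.0012 0 0 0 0.44"
}}

```text
time_s: 19.5
tool_pos: [0.6236, 0.1625, 0.062]
tcp_rot: [0.654, 0.755, 0.033, -0.039]
contact_force: [-1.6, -3.6, -2.0]
gripper_width: 0.04
gripper_force: 3.6
```

Emit:
{"fn": "step_arm", "kwargs": {
  "rows": "0.008 0 0.0008 0 0 0 0.44"
}}

```text
time_s: 19.6
tool_pos: [0.6233, 0.1647, 0.0621]
tcp_rot: [0.654, 0.755, 0.033, -0.039]
contact_force: [-1.9, -4.4, -1.8]
gripper_width: 0.0401
gripper_force: 3.5
```

Emit:
{"fn": "step_arm", "kwargs": {
  "rows": "0.008 0 0.0008 0 0 0 0.44"
}}

```text
time_s: 19.7
tool_pos: [0.6231, 0.1659, 0.0622]
tcp_rot: [0.654, 0.755, 0.033, -0.039]
contact_force: [-2.1, -10.3, -1.7]
gripper_width: 0.0403
gripper_force: 5.3
```

```bash
python3 g.py 90 115 63; python3 t.py|tail -4
```

```text
t 19.7 board xy mm [ 86.8564 115.7153] z 0.06219681719864652 toolx yaw rel board 89.99314105226377 w 0.04026350687944042 tilt [-0.0157  0.1006 -0.9948] F board [-3.5835 -9.9206] -1.7339209298493943
delta fractions [-0.0025  0.0126 -0.0035]
scene 0.91 [ 24  20 370] [ 90.9 173.2]
scene 0.68 [ 21  13 209] [ -27.6 -206.8]
scene 0.68 [ 30  37 839] [  77.  -369.7]
scene 0.58 [ 7 14 72] [35.8 29.3]
```

Firm end-block contact. Retreat, turn back and go behind the jaw.

Emit:
{"fn": "step_arm", "kwargs": {
  "rows": "0.006 0 0.0006 0 0 0 0.44"
}}

```text
time_s: 20.0
tool_pos: [0.6231, 0.1661, 0.0622]
tcp_rot: [0.653, 0.755, 0.032, -0.038]
contact_force: [-0.4, -12.1, -1.1]
gripper_width: 0.04
gripper_force: 6.3
```

Emit:
{"fn": "step_arm", "kwargs": {
  "rows": "-0.06 0 -0.006 0 0 0 0.44;-0.06 0 -0.006 0 0 0 0.44;0 0 -0.08 0 -0.033 0 0.44;0 0 -0.2 0 0 0 0.2;0 0 -0.2 0 0 0 0"
}}

```text
time_s: 20.5
tool_pos: [0.6279, 0.1366, 0.1834]
tcp_rot: [0.655, 0.756, 0.0, -0.001]
contact_force: [0.3, 0.0, 0.3]
gripper_width: 0.027
gripper_force: 0.0
```

Emit:
{"fn": "step_arm", "kwargs": {
  "rows": "0 0 0 0 0 -0.046 0;0 0 0 0 0 -0.046 0;0 0 0 0 0 -0.046 0;0 0 0 0 0 -0.046 0;0 0 0 0 0 -0.046 0"
}}

```text
time_s: 21.0
tool_pos: [0.6287, 0.1362, 0.183]
tcp_rot: [0.343, 0.939, 0.001, 0.0]
contact_force: [-0.0, 0.6, 0.3]
gripper_width: 0.0003
gripper_force: 0.0
```

Emit:
{"fn": "step_arm", "kwargs": {
  "rows": "0 0 0 0 0 -0.046 0;0 0 0 0 0 -0.046 0;0 0 0 0 0 -0.046 0;0 0 0 0 0 -0.046 0;0 0 0 0 0 -0.046 0"
}}

```text
time_s: 21.5
tool_pos: [0.6287, 0.1362, 0.1829]
tcp_rot: [-0.011, 1.0, 0.001, 0.001]
contact_force: [-0.2, 0.0, 0.5]
gripper_width: 0.0005
gripper_force: 0.0
```

Emit:
{"fn": "step_arm", "kwargs": {
  "rows": "0 0 0 0 0 -0.04 0;0.16 0.067 0 0 0 0 0;0.16 0.067 0 0 0 0 0;0.16 0.067 0 0 0 0 0;0.16 0.067 0 0 0 0 0"
}}

```text
time_s: 22.0
tool_pos: [0.4591, 0.1801, 0.1828]
tcp_rot: [-0.071, 0.997, 0.001, 0.001]
contact_force: [0.2, 0.2, 0.6]
gripper_width: 0.0002
gripper_force: 0.0
```

Emit:
{"fn": "step_arm", "kwargs": {
  "rows": "0.16 0.067 0 0 0 0 0;0 0 0 0 0 0 0;0 0 0 0 0 0 0"
}}

```text
time_s: 22.3
tool_pos: [0.4185, 0.191, 0.1834]
tcp_rot: [-0.072, 0.997, 0.001, 0.002]
contact_force: [1.2, 0.0, -0.2]
gripper_width: 0.0005
gripper_force: 0.0
```

```bash
python3 g.py -112 170 64; python3 t.py; python3 - <<'E'
from h import *
Q=np.array([.5538,.0389]); y=.1442; B=np.array([[np.cos(y),-np.sin(y)],[np.sin(y),np.cos(y)]])
for n in("top","scene"):
    p=optics.capture(n)
    for r in nets.pinpoint(p,"jaw_face")[:1]: print(n,r["conf"],B.T@(atz(p,r["centre"],.054)[:2]-Q)*1000)
E
python3 v.py seat top scene
```

```text
t 22.3 board xy mm [-112.0642  169.9941] z 0.1833647108437707 toolx yaw rel board -180.02769936109107 w 0.0005060828411361077 tilt [ 0.0029  0.0022 -1.    ] F board [ 1.219  -0.1389] -0.1784100819422093
delta fractions [ 0.0013 -0.0008  0.4775]
top 0.72 [ 27  25 528] [-44.3  27.4]
top 0.66 [ 25  24 486] [  20.5 -410.6]
top 0.6 [ 26  25 517] [ -28.1 -204.8]
top 0.6 [ 25  24 463] [ 84.8 165.6]
scene 0.72 [ 24  19 371] [ 92.8 166.9]
scene 0.7 [ 23  18 325] [-43.3  25. ]
scene 0.64 [ 31  39 923] [  10.9 -176.5]
scene 0.64 [ 33  38 923] [  79.  -359.6]
top 0.7 [-21.50466096 175.22789723]
scene 0.57 [-24.19736408 155.81052182]
```

View pics/seat_scene.png

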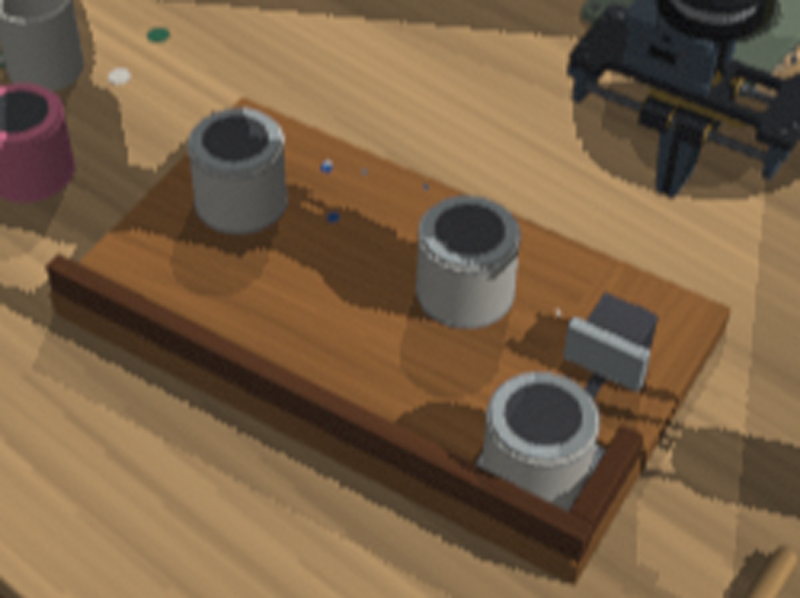

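```bash
cat > u.py <<'E'
from h import *
Q=np.array([.5538,.0389]); y=.1442; B=np.array([[np.cos(y),-np.sin(y)],[np.sin(y),np.cos(y)]])
P={n:optics.capture(n) for n in("top","scene")}
for nm,b,z in(("seat",(87,168),.10),("t1",(-43,26),.11)):
    C=[]
    for n,p in P.items():
        X=Q+B@np.array(b)/1000; v,u=[int(round(a)) for a in proj(p,(*X,z))]
        g=cv2.cvtColor(p["pixels"],cv2.COLOR_RGB2GRAY)[v-22:v+22,u-22:u+22]
        k,l,st,ce=cv2.connectedComponentsWithStats((g<95).astype(np.uint8)); i=l[22,22]; c=(ce[i][1]+v-22,ce[i][0]+u-22); C.append((p,c))
        print(nm,n,st[i][2:],*[(B.T@(atz(p,c,h)[:2]-Q)*1000).round(1) for h in(.11,.102)])
    x=tri(C); print("tri",(B.T@(x[:2]-Q)*1000).round(1),x[2].round(4))
E
python3 u.py
```

```text
seat top [ 25  24 463] [ 84.8 165.6] [ 86.5 166.9]
seat scene [ 24  19 368] [ 92.7 166.9] [ 87.3 164.8]
tri [ 86.9 165.9] 0.1022
t1 top [ 27  25 529] [-44.3  27.4] [-43.3  27.8]
t1 scene [ 23  18 324] [-43.5  25.1] [-50.1  21.9]
tri [-43.8  26.3] 0.1103
```

View pics/seat_top.png

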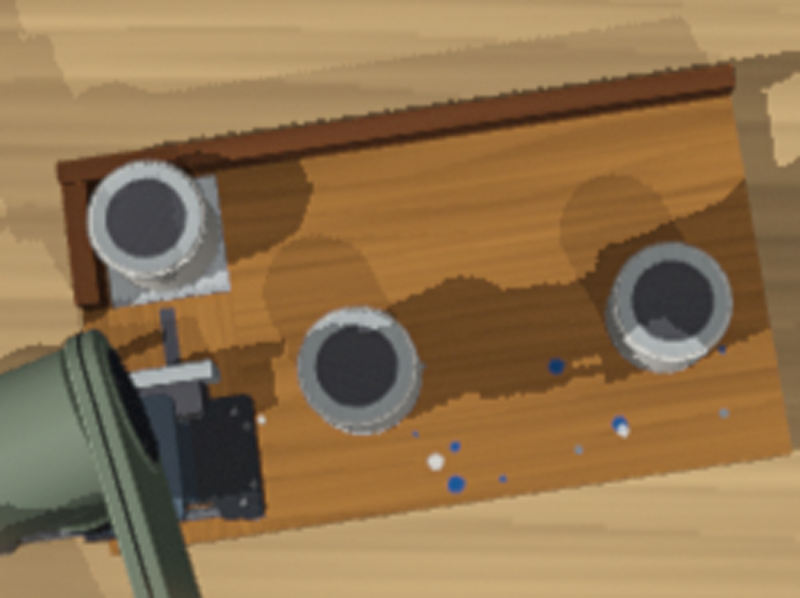

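The lid triangulates to 0.102 m, so the plate has sunk fully, and the tin is at the rail. But y = 166 against about 170 when pressed, and a small gap shows at the end block near crop (595,460). I'll push it home again before moving the jaw.

Emit:
{"fn": "step_arm", "kwargs": {
  "rows": "-0.161 -0.078 0 0 0 0 0.44;-0.161 -0.078 0 0 0 0 0.44;-0.161 -0.078 0 0 0 0 0.44;-0.161 -0.078 0 0 0 0 0.44;-0.161 -0.078 0 0 0 0 0.44"
}}

```text
time_s: 23.4
tool_pos: [0.6328, 0.122, 0.1822]
tcp_rot: [-0.072, 0.997, 0.0, 0.0]
contact_force: [0.4, 1.1, -0.1]
gripper_width: 0.0372
gripper_force: 0.0
```

Emit:
{"fn": "step_arm", "kwargs": {
  "rows": "0 0 0 0 0 0.046 0.44;0 0 0 0 0 0.046 0.44;0 0 0 0 0 0.046 0.44;0 0 0 0 0 0.046 0.44;0 0 0 0 0 0.046 0.44"
}}

```text
time_s: 23.9
tool_pos: [0.6312, 0.1227, 0.182]
tcp_rot: [0.289, 0.957, -0.0, -0.0]
contact_force: [-0.7, -0.0, 0.1]
gripper_width: 0.0399
gripper_force: 0.0
```

Emit:
{"fn": "step_arm", "kwargs": {
  "rows": "0 0 0 0 0 0.046 0.44;0 0 0 0 0 0.046 0.44;0 0 0 0 0 0.046 0.44;0 0 0 0 0 0.046 0.44;0 0 0 0 0 0.046 0.44"
}}

```text
time_s: 24.4
tool_pos: [0.6311, 0.1228, 0.1821]
tcp_rot: [0.608, 0.794, -0.0, -0.0]
contact_force: [-0.3, -0.2, -0.2]
gripper_width: 0.0405
gripper_force: 0.0
```

Emit:
{"fn": "step_arm", "kwargs": {
  "rows": "0 0 0 0 0 0.04 0.44;0 0 0 0 0 0 0.44;0 0 0 0 0 0 0.44"
}}

```text
time_s: 24.7
tool_pos: [0.6311, 0.1227, 0.1822]
tcp_rot: [0.654, 0.757, -0.0, -0.0]
contact_force: [-0.9, 0.0, -0.5]
gripper_width: 0.04
gripper_force: 0.0
```

```bash
python3 g.py 88 85 63
```

```text
t 24.7 board xy mm [88.5592 71.8445] z 0.18223141385141858 toolx yaw rel board 90.09701820710517 w 0.03997672251224017 tilt [-0.0002  0.     -1.    ] F board [-0.8406  0.1551] -0.5118916456778695
delta fractions [ 0.0526 -0.0021  0.4769]
```

Emit:
{"fn": "step_arm", "kwargs": {
  "rows": "0 0 0.16 0 0 0 0.44;0 0 0.16 0 0 0 0.44;0 0 0.157 0 0 0 0.44;0 0 0 0 0.033 0 0.44;0 0 0 0 0 0 0.44"
}}

```text
time_s: 25.2
tool_pos: [0.6307, 0.1208, 0.0614]
tcp_rot: [0.654, 0.754, 0.033, -0.04]
contact_force: [-0.4, 0.1, 0.9]
gripper_width: 0.0402
gripper_force: 0.0
```

Emit:
{"fn": "step_arm", "kwargs": {
  "rows": "0.04 0 0.0041 0 0 0 0.44;0.04 0 0.0041 0 0 0 0.44;0.04 0 0.0041 0 0 0 0.44;0.02 0 0.002 0 0 0 0.44"
}}

```text
time_s: 25.6
tool_pos: [0.626, 0.1598, 0.064]
tcp_rot: [0.653, 0.756, 0.034, -0.039]
contact_force: [-0.5, 0.5, 0.1]
gripper_width: 0.0401
gripper_force: 0.0
```

Emit:
{"fn": "step_arm", "kwargs": {
  "rows": "0.008 0 0.0008 0 0 0 0.44;0.008 0 0.0008 0 0 0 0.44"
}}

```text
time_s: 25.8
tool_pos: [0.6259, 0.161, 0.0638]
tcp_rot: [0.653, 0.756, 0.034, -0.038]
contact_force: [1.0, -5.9, 2.4]
gripper_width: 0.0403
gripper_force: 2.9
```

Emit:
{"fn": "step_arm", "kwargs": {
  "rows": "0.008 0 0.0008 0 0 0 0.44"
}}

```text
time_s: 25.9
tool_pos: [0.6255, 0.1621, 0.0637]
tcp_rot: [0.653, 0.755, 0.033, -0.038]
contact_force: [0.5, -6.7, 4.4]
gripper_width: 0.04
gripper_force: 3.2
```

Emit:
{"fn": "step_arm", "kwargs": {
  "rows": "0.008 0 0.0008 0 0 0 0.44"
}}

```text
time_s: 26.0
tool_pos: [0.6248, 0.1634, 0.0637]
tcp_rot: [0.653, 0.755, 0.032, -0.038]
contact_force: [-1.1, -7.2, 4.0]
gripper_width: 0.0402
gripper_force: 3.8
```

```bash
python3 g.py; python3 u.py|head -3
```

```text
t 26.0 board xy mm [ 88.1704 113.0477] z 0.0636707263630536 toolx yaw rel board 90.01342328044946 w 0.04022610743338386 tilt [-0.0151  0.0989 -0.995 ] F board [-2.1036 -6.9893] 3.982004571638422
seat top [ 31  44 822] [ 93.2 153.2] [ 95.  154.4]
seat scene [ 24  19 359] [ 92.8 168.5] [ 87.4 166.4]
tri [ 91.7 160.6] 0.1037
```

Emit:
{"fn": "step_arm", "kwargs": {
  "rows": "0.008 0 0.0008 0 0 0 0.44"
}}

```text
time_s: 26.2
tool_pos: [0.6241, 0.1648, 0.0636]
tcp_rot: [0.653, 0.755, 0.032, -0.038]
contact_force: [-2.2, -8.3, 4.9]
gripper_width: 0.0404
gripper_force: 4.4
```

Emit:
{"fn": "step_arm", "kwargs": {
  "rows": "0.008 0 0.0008 0 0 0 0.44"
}}

```text
time_s: 26.3
tool_pos: [0.6238, 0.1656, 0.0637]
tcp_rot: [0.653, 0.756, 0.031, -0.037]
contact_force: [-1.1, -15.3, 7.4]
gripper_width: 0.04
gripper_force: 7.4
```

Emit:
{"fn": "step_arm", "kwargs": {
  "rows": "0.008 0 0.0008 0 0 0 0.44"
}}

```text
time_s: 26.4
tool_pos: [0.6237, 0.1658, 0.0637]
tcp_rot: [0.653, 0.756, 0.03, -0.036]
contact_force: [-0.8, -19.4, 8.8]
gripper_width: 0.04
gripper_force: 9.8
```

```bash
python3 g.py; python3 u.py|sed -n 2p
```

```text
t 26.4 board xy mm [ 87.4332 115.5028] z 0.06372942110766905 toolx yaw rel board 90.15810688813278 w 0.03997045626613388 tilt [-0.0157  0.0923 -0.9956] F board [ -3.5333 -19.042 ] 8.775999625539148
seat scene [ 24  19 359] [ 93.3 170. ] [ 87.8 168. ]
```

Emit:
{"fn": "step_arm", "kwargs": {
  "rows": "-0.008 0 -0.0008 0 0 0 0.44;-0.008 0 -0.0008 0 0 0 0.44;-0.008 0 -0.0008 0 0 0 0.44"
}}

```text
time_s: 26.8
tool_pos: [0.6244, 0.1645, 0.0632]
tcp_rot: [0.654, 0.755, 0.033, -0.039]
contact_force: [-0.9, -1.0, -0.2]
gripper_width: 0.0404
gripper_force: 0.5
```

```bash
python3 g.py; python3 u.py|sed -n 2p
```

```text
t 26.8 board xy mm [ 87.9465 114.15  ] z 0.06324775854871478 toolx yaw rel board 89.89178457803234 w 0.04036807084097907 tilt [-0.0159  0.1019 -0.9947] F board [-1.034  -0.8794] -0.1638971020806309
seat scene [ 24  19 359] [ 93.3 169.9] [ 87.8 167.9]
```

Emit:
{"fn": "step_arm", "kwargs": {
  "rows": "-0.012 0 -0.0012 0 0 0 0.44;-0.012 0 -0.0012 0 0 0 0.44;-0.012 0 -0.0012 0 0 0 0.44"
}}

```text
time_s: 27.2
tool_pos: [0.6265, 0.1569, 0.0631]
tcp_rot: [0.654, 0.755, 0.034, -0.039]
contact_force: [0.7, 0.4, 1.1]
gripper_width: 0.0402
gripper_force: 0.0
```

```bash
python3 g.py; python3 u.py|sed -n 2p
```

```text
t 27.2 board xy mm [ 88.9107 106.3094] z 0.06308455584711654 toolx yaw rel board 89.94904909287983 w 0.04024044491372477 tilt [-0.0143  0.1031 -0.9946] F board [0.7911 0.3277] 1.1104994089530174
seat scene [ 24  19 358] [ 93.2 170. ] [ 87.8 167.9]
```

The tin stays at the block this time (scene y 168 instead of 165). Now the jaw.

Emit:
{"fn": "step_arm", "kwargs": {
  "rows": "-0.06 0 -0.006 0 0 0 0.44;-0.02 0 -0.002 0 0 0 0.44;0 0 -0.08 0 -0.033 0 0.44;0 0 -0.2 0 0 0 0.2;0 0 -0.2 0 0 0 0"
}}

```text
time_s: 27.8
tool_pos: [0.6287, 0.1344, 0.1833]
tcp_rot: [0.655, 0.756, -0.001, -0.001]
contact_force: [1.0, 0.2, -0.4]
gripper_width: 0.0271
gripper_force: 0.0
```

Emit:
{"fn": "step_arm", "kwargs": {
  "rows": "0 0 0 0 0 -0.046 0;0 0 0 0 0 -0.046 0;0 0 0 0 0 -0.046 0;0 0 0 0 0 -0.046 0;0 0 0 0 0 -0.046 0"
}}

```text
time_s: 28.3
tool_pos: [0.6295, 0.134, 0.183]
tcp_rot: [0.343, 0.939, 0.0, -0.0]
contact_force: [0.0, 0.4, -0.4]
gripper_width: 0.0002
gripper_force: 0.0
```

Emit:
{"fn": "step_arm", "kwargs": {
  "rows": "0 0 0 0 0 -0.046 0;0 0 0 0 0 -0.046 0;0 0 0 0 0 -0.046 0;0 0 0 0 0 -0.046 0;0 0 0 0 0 -0.046 0"
}}

```text
time_s: 28.8
tool_pos: [0.6295, 0.134, 0.1829]
tcp_rot: [-0.011, 1.0, 0.0, -0.0]
contact_force: [-0.8, -0.5, 0.1]
gripper_width: 0.0005
gripper_force: 0.0
```

Emit:
{"fn": "step_arm", "kwargs": {
  "rows": "0 0 0 0 0 -0.04 0;0.16 0.067 0 0 0 0 0;0.16 0.067 0 0 0 0 0;0.16 0.067 0 0 0 0 0;0.16 0.067 0 0 0 0 0"
}}

```text
time_s: 29.3
tool_pos: [0.4599, 0.1778, 0.1829]
tcp_rot: [-0.071, 0.997, 0.0, -0.0]
contact_force: [-0.3, -0.3, -0.1]
gripper_width: 0.0002
gripper_force: 0.0
```

Emit:
{"fn": "step_arm", "kwargs": {
  "rows": "0.16 0.067 0 0 0 0 0;0 0 0 0 0 0 0;0 0 0 0 0 0 0"
}}

```text
time_s: 29.6
tool_pos: [0.4195, 0.1889, 0.1835]
tcp_rot: [-0.072, 0.997, 0.0, 0.001]
contact_force: [0.5, -0.2, -0.4]
gripper_width: 0.0004
gripper_force: 0.0
```

```bash
python3 g.py -112 170 64; python3 u.py
```

```text
t 29.6 board xy mm [-111.3509  167.7593] z 0.1835453296774993 toolx yaw rel board -180.0117903706005 w 0.0003612262210178534 tilt [ 0.0017  0.0006 -1.    ] F board [ 0.4388 -0.2411] -0.3653368710951963
delta fractions [0.0035 0.0088 0.4782]
seat top [ 24  25 461] [ 84.9 169. ] [ 86.6 170.3]
seat scene [ 24  20 378] [ 93.1 170.2] [ 87.6 168.1]
tri [ 87.1 169.2] 0.1021
t1 top [ 27  25 529] [-44.2  27.4] [-43.3  27.9]
t1 scene [ 27  24 374] [-40.6  29.9] [-47.2  26.7]
tri [-43.9  28. ] 0.1059
```

Emit:
{"fn": "step_arm", "kwargs": {
  "rows": "0.01 0.006 0 0 0 0 0;0 0 0.16 0 0 0 0;0 0 0.16 0 0 0 0;0 0 0.156 0 0 0 0;0 0 0 0 0 0 0"
}}

```text
time_s: 30.2
tool_pos: [0.4138, 0.1883, 0.0598]
tcp_rot: [-0.071, 0.997, -0.002, -0.005]
contact_force: [-0.6, 0.8, 0.6]
gripper_width: 0.0002
gripper_force: 0.0
```

Emit:
{"fn": "step_arm", "kwargs": {
  "rows": "-0.03 0 0 0 0 0 0;-0.03 0 0 0 0 0 0;-0.03 0 0 0 0 0 0;-0.03 0 0 0 0 0 0;-0.03 0 0 0 0 0 0"
}}

```text
time_s: 30.7
tool_pos: [0.454, 0.1955, 0.0647]
tcp_rot: [-0.071, 0.997, 0.0, -0.0]
contact_force: [-3.4, -0.8, 3.2]
gripper_width: 0.0002
gripper_force: 1.8
```

Emit:
{"fn": "step_arm", "kwargs": {
  "rows": "-0.03 0 0 0 0 0 0;-0.03 0 0 0 0 0 0;-0.03 0 0 0 0 0 0;-0.03 0 0 0 0 0 0;-0.03 0 0 0 0 0 0"
}}

```text
time_s: 31.2
tool_pos: [0.4916, 0.201, 0.0639]
tcp_rot: [-0.072, 0.997, 0.0, -0.0]
contact_force: [-3.6, 1.6, 2.5]
gripper_width: 0.0009
gripper_force: 1.8
```

```bash
python3 g.py -24 170 65
```

```text
t 31.2 board xy mm [-38.2299 169.3638] z 0.0639491623925604 toolx yaw rel board -180.06168686559474 w 0.0008714279450373797 tilt [-0.0001  0.0003 -1.    ] F board [-3.3228  2.0609] 2.451182910003865
delta fractions [-0.0569  0.0026 -0.0042]
```

Emit:
{"fn": "step_arm", "kwargs": {
  "rows": "-0.016 0 0 0 0 0 0;-0.016 0 0 0 0 0 0"
}}

```text
time_s: 31.4
tool_pos: [0.4993, 0.2021, 0.0638]
tcp_rot: [-0.071, 0.997, 0.0, -0.0]
contact_force: [-3.2, 1.6, 2.3]
gripper_width: 0.0005
gripper_force: 1.7
```

Emit:
{"fn": "step_arm", "kwargs": {
  "rows": "-0.008 0 0 0 0 0 0;-0.008 0 0 0 0 0 0"
}}

```text
time_s: 31.6
tool_pos: [0.5029, 0.2026, 0.0639]
tcp_rot: [-0.072, 0.997, 0.0, -0.0]
contact_force: [-3.2, 1.7, 1.8]
gripper_width: 0.0006
gripper_force: 1.6
```

Emit:
{"fn": "step_arm", "kwargs": {
  "rows": "-0.008 0 0 0 0 0 0"
}}

```text
time_s: 31.7
tool_pos: [0.5048, 0.2029, 0.0639]
tcp_rot: [-0.072, 0.997, 0.0, -0.0]
contact_force: [-3.2, 1.1, 0.5]
gripper_width: 0.0003
gripper_force: 1.6
```

Emit:
{"fn": "step_arm", "kwargs": {
  "rows": "-0.006 0 0 0 0 0 0"
}}

```text
time_s: 31.8
tool_pos: [0.5053, 0.2029, 0.0638]
tcp_rot: [-0.071, 0.997, -0.0, -0.001]
contact_force: [-8.1, 1.2, 4.0]
gripper_width: 0.0003
gripper_force: 3.7
```

```bash
python3 g.py -24 170 65
```

```text
t 31.8 board xy mm [-24.4283 169.3139] z 0.06381512213112521 toolx yaw rel board -180.06905283994524 w 0.00026005199979500803 tilt [-0.0027 -0.0002 -1.    ] F board [-7.8289  2.3076] 4.033797661075956
delta fractions [-0.0017  0.0027 -0.0047]
```

Emit:
{"fn": "step_arm", "kwargs": {
  "rows": "-0.006 0 0 0 0 0 0;0 0 0 0 0 0 0"
}}

```text
time_s: 32.0
tool_pos: [0.5054, 0.203, 0.0638]
tcp_rot: [-0.071, 0.997, -0.0, -0.003]
contact_force: [-8.2, 1.2, 6.2]
gripper_width: 0.0008
gripper_force: 4.2
```

Emit:
{"fn": "step_arm", "kwargs": {
  "rows": "-0.006 0 0 0 0 0 0;0 0 0 0 0 0 0"
}}

```text
time_s: 32.2
tool_pos: [0.5054, 0.203, 0.0638]
tcp_rot: [-0.071, 0.997, -0.0, -0.004]
contact_force: [-11.8, 1.0, 8.7]
gripper_width: 0.0006
gripper_force: 5.8
```

Emit:
{"fn": "step_arm", "kwargs": {
  "rows": "-0.006 0 0 0 0 0 0;0 0 0 0 0 0 0"
}}

```text
time_s: 32.4
tool_pos: [0.5055, 0.203, 0.0639]
tcp_rot: [-0.071, 0.997, -0.001, -0.006]
contact_force: [-15.3, 1.2, 10.6]
gripper_width: 0.0003
gripper_force: 7.4
```

```bash
python3 g.py; python3 u.py
```

```text
t 32.4 board xy mm [-24.2454 169.3037] z 0.06386293974842977 toolx yaw rel board -180.08854407494027 w 0.00028064812361557935 tilt [-0.0112 -0.0019 -0.9999] F board [-14.94     3.3877] 10.58318700490129
seat top [ 35  34 645] [ 70.9 158.4] [ 72.6 159.6]
seat scene [ 24  20 370] [ 93.1 170.3] [ 87.6 168.3]
tri [ 75.9 163.1] 0.0843
t1 top [ 24  24 479] [-42.7  27.7] [-41.8  28.2]
t1 scene [ 44  35 969] [-21.1  40.5] [-27.5  37.4]
tri [-40.2  30. ] 0.0855
```

Emit:
{"fn": "step_arm", "kwargs": {
  "rows": "-0.01 0 0 0 0 0 0;0 0 0 0 0 0 0;0 0 0 0 0 0 0"
}}

```text
time_s: 32.8
tool_pos: [0.5056, 0.2029, 0.0638]
tcp_rot: [-0.071, 0.997, -0.001, -0.008]
contact_force: [-20.3, 1.0, 13.5]
gripper_width: 0.0005
gripper_force: 9.8
```

Emit:
{"fn": "step_arm", "kwargs": {
  "rows": "0.02 0 0 0 0 0 0;0.03 0 0 0 0 0 0;0.06 0 0 0 0 0 0;0.1 0 0 0 0 0 0;0.1 0 0 0 0 0 0"
}}

```text
time_s: 33.3
tool_pos: [0.4375, 0.1928, 0.0642]
tcp_rot: [-0.072, 0.997, 0.0, 0.002]
contact_force: [-0.4, -0.3, 0.1]
gripper_width: 0.0003
gripper_force: 0.0
```

Emit:
{"fn": "step_arm", "kwargs": {
  "rows": "0 0 -0.1 0 0 0 0;0 0 -0.2 0 0 0 0;0 0 -0.2 0 0 0 0;0.15 0 -0.1 0 0 0 0;0 0 0 0 0 0 0"
}}

```text
time_s: 33.8
tool_pos: [0.3997, 0.1877, 0.2182]
tcp_rot: [-0.072, 0.997, 0.001, 0.004]
contact_force: [1.3, 1.0, 0.1]
gripper_width: 0.0006
gripper_force: 0.0
```

```bash
python3 g.py; python3 u.py; python3 v.py end scene; python3 - <<'E'
from h import *
Q=np.array([.5538,.0389]); y=.1442; B=np.array([[np.cos(y),-np.sin(y)],[np.sin(y),np.cos(y)]])
P=[optics.capture(n) for n in("top","scene")]
for k in("mug","brush_jar","palette_knife"): print(k,[np.round(nets.pinpoint(p,k)[0]["centre"],1) if nets.pinpoint(p,k) else None for p in P])
E
```

```text
t 33.8 board xy mm [-131.1032  169.3488] z 0.2182020131024752 toolx yaw rel board -180.0336512424456 w 0.000610408462847435 tilt [ 0.0087  0.003  -1.    ] F board [1.4539 0.7697] 0.09298865202625523
seat top [ 24  24 456] [ 85.  169.2] [ 86.7 170.6]
seat scene [ 24  20 375] [ 93.4 170.4] [ 87.9 168.4]
tri [ 87.3 169.5] 0.1019
t1 top [ 26  25 506] [-44.6  26.5] [-43.7  26.9]
t1 scene [ 23  17 297] [-44.9  23.6] [-51.5  20.3]
tri [-44.2  25.3] 0.1115
mug [array([250.8, 500.7]), array([192.8, 222.7])]
brush_jar [array([282.4, 140.5]), array([324.8, 477. ])]
palette_knife [array([202.4, 142.5]), array([370.5, 437.8])]
```

View pics/end_scene.png

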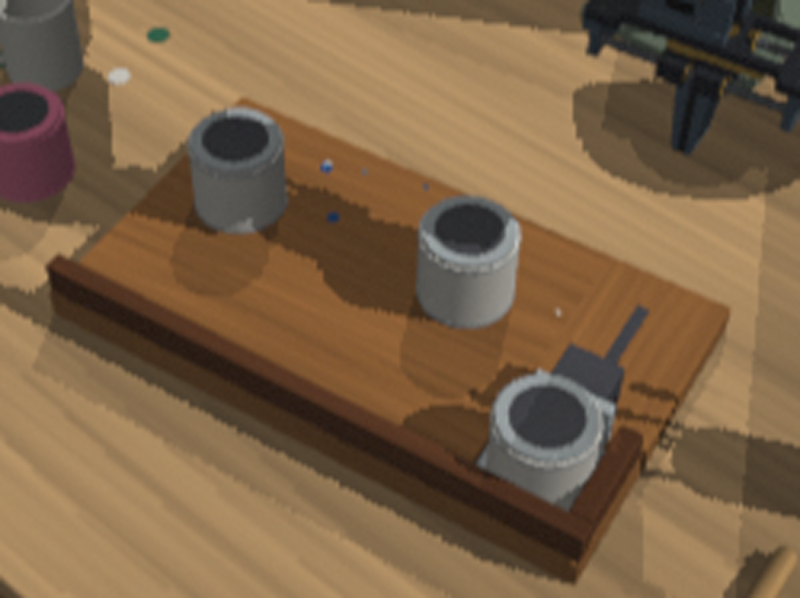

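The heavy tin sits in the corner at crop (545,435), sunk 8 mm, with the jaw against it at (600,385). The light tins at (238,170) and (468,260) and the bystanders are unchanged. Handing in.

```bash
python3 -c "
from rig import workorder
print(workorder.finish_job())"
```

```text
the job is handed in; nothing more can be done
None
```

The middle tin was the heavy one: it now sits home in the corner with the plate fully sunk and the jaw pressed on it at about 20 N. The two light tins moved only about 1 cm, and the job was handed in at about 34 s.

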